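# Grind, brew and lay the coffee tray

### The job

Make the breakfast coffee: stand the brewing pot centred under the coffee mill's outlet and grind with at least four full clockwise turns of the crank, at a steady pace through the heavy point and never faster than half a turn a second; then stand the pot centred under the pump flask's spout, press the flask's cap right down and let it come up again. Set the pot and all the black cups without handles upright on the serving tray, in any order; keep the pot level all along, spill no coffee or water beside it, and leave the mug and the juice glass where they are.

Things in the scene. Friction and masses are not known exactly. Their poses are not given: they have to be found in the camera images.
- mill: Hand coffee mill on a fixed stand, 0.31 m high, open to its own -x (roughly the robot). Origin: on the table, on the crank's upright axis, straight below the outlet. A steel base plate 8 mm thick, 110 mm wide, reaches from 60 mm in front of the axis to 115 mm behind; a column 71 to 99 mm behind the axis holds the burr housing. The pot goes in from -x and stands on the plate.
- mill_outlet (a point): the mill's outlet, on the crank's axis, 100 mm above the table, 92 mm above the base plate; it is under the round burr housing (84 mm across, 113 to 185 mm high) and the clear hopper of beans (90 mm across, to 240 mm)
- crank (a joint): Crank on the mill, turns endlessly. Value: rad, grows clockwise from above; at 0 the arm (258 to 265 mm high) points along the mill's +x, to the rear. Starts at -0.6 to 0.6; stays where left. It drags with 0.3 N m (3 N at the knob); once each turn the burrs bite: the load climbs to about 0.6 N m (6 N) 2.1 rad past 0, and falls to nearly nothing at 4.2 rad. Limit 3.5 rad/s.
- knob_grip (a point): The place to grip on the crank's dark wooden knob, which is upright, 29 mm across and 40 mm high (269 to 309 mm above the table), 95 mm from the crank's axis; this point is on the knob's axis, 291 mm above the table. The knob spins freely on its pin, so the gripper need not turn with the crank.
- flask: Pump flask, steel with a black head, fixed, 239 mm high and 122 mm across. Origin: on the table straight below the tip of its spout; the flask's own axis stands 95 mm behind that, along its +x; the spout looks to its -x (roughly the robot).
- spout (a point): the tip of the flask's spout, 160 mm above the table; the spout reaches 11 mm farther to -x
- pump (a joint): The round grey press cap on top of the flask. Value: how far it is pressed, m: 0 up, 0.018 right down (12 mm and more counts as right down). Sprung: 4 N to start, 10 N right down; it comes up by itself.
- pump_top (a point): centre of the press cap's top (62 mm across), 239 mm above the table when up
- pot: Open steel brewing pot, 72 mm across, 65 mm high, about 0.16 kg, with a straight dark wooden handle along its -x: 14 mm wide, 12 mm high, from 36 to 133 mm from the pot's axis, its middle 56 mm above the pot's underside. Origin: centre of its underside. It starts on the board.
- pot_grip (a point): point on the middle of the pot's handle, 100 mm from the pot's axis, 56 mm above its underside: gripped here from above, across the handle, the gripper clears mill and flask
- cup1: Black stoneware cup without a handle (one to three are there), straight-sided, 62 mm across, 66 mm high, open, 0.16 kg. Origin: centre of its underside. It starts upright on the board.
- cup2: Black stoneware cup without a handle (one to three are there), straight-sided, 62 mm across, 66 mm high, open, 0.16 kg. Origin: centre of its underside. It starts upright on the board.
- cup3: Black stoneware cup without a handle (one to three are there), straight-sided, 62 mm across, 66 mm high, open, 0.16 kg. Origin: centre of its underside. It starts upright on the board.
- cup4: Black stoneware cup without a handle (one to three are there), straight-sided, 62 mm across, 66 mm high, open, 0.16 kg. Origin: centre of its underside. It starts upright on the board.
- tray: Wooden serving tray, fixed, 270 mm (its x) by 250 mm (its y), rim 6 mm thick and 18 mm high, floor 6 mm above the table. Origin: centre of its underside. Room for the pot with its handle along x in the middle column (y = 0) and two cups on either side (y = +-80 mm, x = -45 and 55 mm).
- board: Light wooden board, fixed, 270 mm (x) by 250 mm (y), 6 mm thick, where the pot and the cups stand at first. It and the tray stand on either side, left or right. Origin: centre of its underside.
- mug: Black mug with a handle, 82 mm across, 95 mm high; not part of the job. Origin: centre of its underside.
- juice: Stemmed glass of orange juice, 72 mm across, 185 mm high; not part of the job. Origin: centre of its foot.
Things that resemble listed ones, but are neither listed nor needed, are in the scene too. Leave any orange or turquoise look-alike of the cup2 alone.

How it is judged:
By the outcome, as a careful person would: the job done as asked, in the order asked, and still so for the second after the job is handed in, with the robot touching nothing.
Of cup1, cup2, cup3, cup4 only 1 to 3 are there at a start; the rules pass over those that are not, and their reading is None.
At some moment in a run one of cup1, cup2, cup3, cup4 may be knocked a few centimetres aside while the robot is not near it.
It also fails if it takes over 210 s, if anything falls off the work surface, if the arm or the gripper's body presses on something with over 40 N, if the wrist force passes 120 N, or if a joint passes its speed limit or range.

### The arm

A 6-joint arm with a two-finger parallel gripper is mounted at the origin on the work surface. World frame = base frame: x ahead of the robot, y to its left, z up, the work surface at z = 0. Lengths are in mm, angles in rad, forces in N, time in s.
With the tool pointing down it reaches from about 275 to 1000 mm from the base axis. Payload 8.4 kg.
Tool frame: the origin (TCP) lies midway between the tips of the shut fingers; the grasp point (between the pads) lies 19 mm behind it; z points along the fingers, y is the direction in which the jaws open and shut (so a half turn about z gives the same grasp; the last joint's range is limited). The gripper opens to 85 mm and grips with 20 to 120 N. Pads are 22 mm wide; open, the fingers measure 114 mm over their backs; the gripper's body (76 mm by 85 mm) begins 54 mm behind the grasp point. The pads swing forward as they close: fully open they stand 13 mm farther back than shut.
Start: joints at [1.303, 0.353, 1.633, -0, 1.155, -0.002], TCP at [164.174, 603.054, 207.081] pointing down, gripper open.
Joint ranges: [-2.63, 2.63], [-0.92, 2.1], [0.06, 2.66], [-1.3, 4.44], [0, 2.69], [-3.02, 3.02]. Speed limits (rad/s): [2.22, 2.22, 2.79, 3.14, 3.14, 3.14].

### API

Orientations are given as [roll, pitch, yaw] about the fixed x, y, z axes, in that order (R = Rz(yaw) Ry(pitch) Rx(roll)).
In Python, from rig import * gives the robot as it stands.
- The arm moves only by the tool play_rows, never from a script. Its argument "moves" is a list of rows, each a list of 3 entries, a list of its own where there are three numbers: the shift along the tool's x, y, z in m, then the turn, a rotation vector about the tool's x, y, z in rad, then the opening in per cent of the stroke, from 0 (shut) to 100 (fully open). In form: [[[x, y, z], [rx, ry, rz], fingers], ...]. A call has 1 to 20 rows; each row shifts and turns the commanded pose from where the row before left it, along the tool's axes as they then stand; what a row does not reach is not made up. A row lasts 1/10 s, in which the tool goes at most 50 mm and 8.59 degrees, less where a joint would pass 70% of its speed; a pose out of reach is approached as far as the arm can. A call is refused whole if a number of a shift passes 0.05 or a number of a turn 0.15, either way. A call with a gripper value outside its range is refused whole. The fingers move at their own pace and stop on an object; "squeeze" is the grip in N (left out, the last holds). Time passes only in rows, so rows that do not move let the fingers close. It gives the time, the measured TCP pose, the force and the opening at its end, in the units of the state.
- sense(): the state, without advancing time (a new reading comes with each control period).
- grab_frame(name): name is "scene" or "top" or "wrist"; returns a dict with "pixels" (420x560x3 uint8, red, green, blue), "intrinsics" (3x3 intrinsics, pixels), "R" (3x3) and "t" (3): a world point X has camera coordinates R X + t. Camera axes: x right, y down, z forward; pixel columns grow to the right and rows downward; lengths in mm; the calibration is good to about 2 mm. The wrist camera is an equidistant fisheye: a pixel r from the principal point sees the ray r / f radians off the axis. A picture is of the moment at which its call begins. There is no depth.
- sign_off(): hands the job in, once; it reports no verdict.
The state is a dict: "clock": time; "qpos": joint angles; "qvel": joint speeds; "joint_efforts": joint torques, N m; "eef_pos": TCP position; "tcp_rot": TCP orientation; "contact_force": force on the tool from outside, world axes, zero at the start; "wrist_torque": the same for the moment, N m; "opening": opening from 0.0 (shut) to 1.0 (fully open).
Only numpy, scipy, OpenCV 4.12 (cv2) and the standard library are available. Lean on these libraries where they do the work, as an engineer would, in place of code of your own. Each camera call takes 0.05 s, during which the arm holds its last target. There are 200 camera calls.

## Working session

There is one attempt and no reset: what is moved stays moved. The work goes in short steps, Python scripts to look and compute and a tool call to move; the robot and the scene stay as the last step left them, time stands still between calls to the robot, and variables do not carry over. Pictures are saved under pics/ and viewed, about 12 in all and at most 16, crops included, and the job is handed in when it is done.

Besides the shell and the picture viewer there is one more tool, called as name(argument=value, ...), one argument or row to a line, values as JSON. play_rows: Moves the arm, as the interface text tells. Its arguments: {"type":"object","properties":{"moves":{"type":"array"},"squeeze":{"type":"number"}},"required":["moves"]}

```bash
ls; mkdir -p pics; python3 - <<'E'
from rig import *
import cv2
s=sense(); print(s)
for n in("scene","top"):
    f=grab_frame(n); cv2.imwrite(f"pics/{n}0.png",f["pixels"][:,:,::-1]); print(n,f["intrinsics"],f["R"],f["t"])
E
```

```text
pics
{'clock': 0.0, 'qpos': array([ 1.30261582e+00,  3.53647821e-01,  1.63412277e+00,  1.74578346e-05,
        1.15518608e+00, -2.40835543e-03]), 'qvel': array([ 1.07869790e-03, -4.62580992e-04, -9.42842366e-04,  8.19719040e-05,
        4.76685141e-04,  1.14032925e-03]), 'joint_efforts': array([-9.00094819e-04, -6.05216074e+01, -3.42046988e+01, -2.07519824e-04,
        9.10491130e-03, -1.53880825e-05]), 'eef_pos': array([164.02652049, 602.57657864, 206.36676572]), 'tcp_rot': array([-3.14022868e+00, -1.92469980e-05,  2.87581343e+00]), 'contact_force': array([-1.99879935e-01,  3.24749350e-04,  4.10828273e-01]), 'wrist_torque': array([0.01829538, 0.04626324, 0.04240409]), 'opening': 0.9963466853746925}
scene [[544.17593935   0.         274.7076873 ]
 [  0.         544.17593935 214.65143069]
 [  0.           0.           1.        ]] [[-0.79248121  0.60962842 -0.01807511]
 [ 0.44441454  0.55690859 -0.70167552]
 [-0.41769515 -0.56409751 -0.71226734]] [ 421.56871103  -88.71666431 1701.61051763]
top [[429.05787475   0.         280.2387676 ]
 [  0.         429.05787475 209.93580337]
 [  0.           0.           1.        ]] [[-2.03802389e-03 -9.99997840e-01  4.07019908e-04]
 [-9.91237761e-01  1.96641328e-03 -1.32075109e-01]
 [ 1.32074023e-01 -6.72625729e-04 -9.91239628e-01]] [ -10.5464314   516.56537569 1171.29644332]
```

View pics/scene0.png

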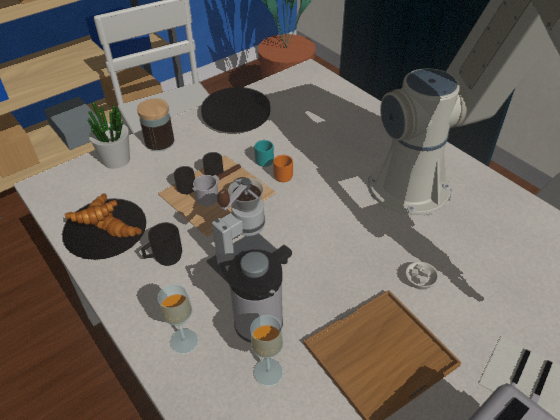

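View pics/top0.png

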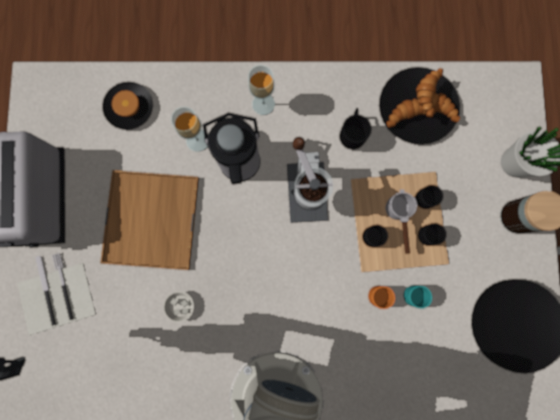

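```bash
cat > h.py <<'E'
import numpy as np, cv2
from rig import *
from scipy.spatial.transform import Rotation as Ro
def ray(f,u,v):
    K,R,t=(np.array(f[k],float) for k in("intrinsics","R","t"))
    d=R.T@np.linalg.inv(K)@np.array([u,v,1.]); return -R.T@t,d
def onz(f,u,v,z):
    c,d=ray(f,u,v); return (c+d*(z-c[2])/d[2])[:2].round(1)
def fish(f,u,v,z):
    K,R,t=(np.array(f[k],float) for k in("intrinsics","R","t"))
    x=np.array([(u-K[0,2])/K[0,0],(v-K[1,2])/K[1,1]]); r=np.hypot(*x)
    d=R.T@np.r_[x/r*np.sin(r),np.cos(r)]; c=-R.T@t
    return (c+d*(z-c[2])/d[2])[:2].round(1)
def proj(f,X):
    K,R,t=(np.array(f[k],float) for k in("intrinsics","R","t"))
    p=K@(R@np.array(X,float)+t); return (p[:2]/p[2]).round(1)
def delta(goal,yaw=None,s=None):
    s=s or sense(); R=Ro.from_euler('xyz',s['tcp_rot'])
    return R.inv().apply(np.array(goal)-s['eef_pos']).round(1)
E
python3 - <<'E'
from h import *
f=grab_frame("top"); im=f["pixels"][:,:,::-1]
cv2.imwrite("pics/t1.png",np.hstack([cv2.resize(im[100:220,190:350],None,fx=4.,fy=4.,interpolation=3)]))
cv2.imwrite("pics/t2.png",cv2.resize(im[160:280,340:460],None,fx=5,fy=5,interpolation=3)); 
g=grab_frame("scene");
cv2.imwrite("pics/s2.png",cv2.resize(g["pixels"][140:360,130:330,::-1],None,fx=2.7,fy=2.7,interpolation=3)); 
E
```

```text
(no output)
```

View pics/t1.png

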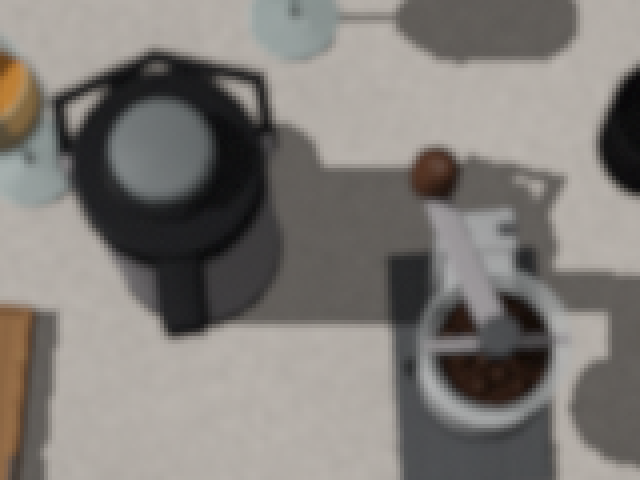

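View pics/t2.png

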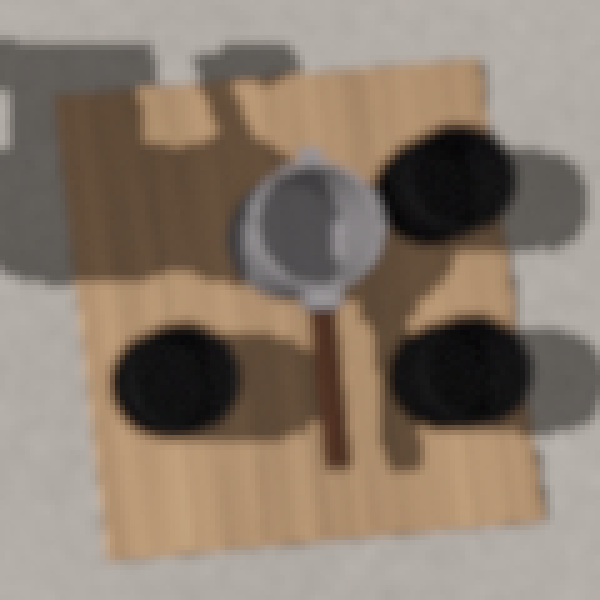

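View pics/s2.png

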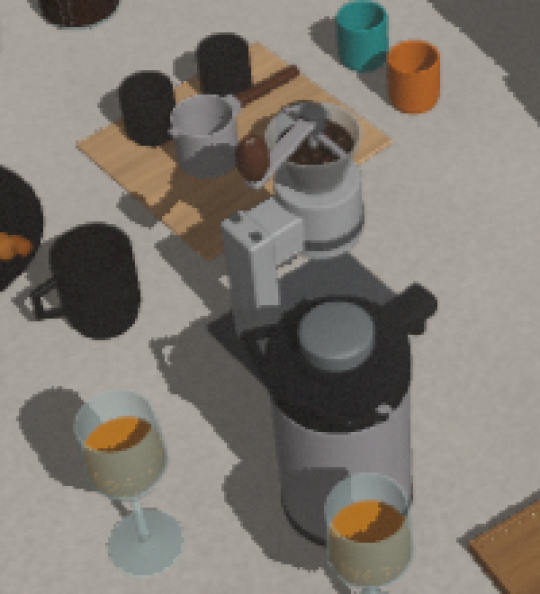

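```bash
python3 - <<'E'
from h import *
f=grab_frame("top"); g=grab_frame("scene")
A=lambda x,y,z:onz(f,190+x/4-.4,100+y/4-.4,z)
B=lambda x,y,z:onz(f,340+x/5-.4,160+y/5-.4,z)
print("cap",A(162,150,239),"spout end",A(185,333,165),"knob",A(435,172,309),"hub",A(498,335,265), "hopper",A(492,350,240))
print("plate edges",A(401,480,8),A(388,253,8),A(553,480,8))
print("pot",B(313,228,71),"handle end",B(338,465,68),"handle start",B(322,310,68))
for c in((454,184),(469,371),(176,379)):print("cup",B(*c,72))
print("board",[B(*c,6) for c in((57,97),(485,60),(548,518),(108,560))])
for c in((114,171),(199,175),(190,269),(102,266)):print("tray",onz(f,*c,18))
S=lambda x,y,z:onz(g,130+x/2.7-.4,140+y/2.7-.4,z)
print("scene: cap",S(337,332,239),"hub",S(313,115,265),"knob",S(253,155,289),"spout",S(425,305,170),"pot",S(205,117,71),"cupA",S(148,90,72),"cupB",S(224,50,72))
print(proj(f,(164,603,206)))
E
```

```text
cap [664.5 107.6] spout end [568.3 100.4] knob [630.  -51.7] hub [547. -89.] hopper [543.  -87.4]
plate edges [492.1 -39.1] [658.4 -30.4] [ 491.9 -147.9]
pot [ 524.  -344.3] handle end [ 395.4 -353.5] handle start [ 479.4 -348.2]
cup [ 548. -422.]
cup [ 445.7 -425.2]
cup [ 441.6 -266.7]
board [array([ 610.5, -217.3]), array([ 632. , -467.1]), array([ 367.3, -489.4]), array([ 344.3, -239.8])]
tray [632.9 467.3]
tray [620.6 222.1]
tray [352.6 241.1]
tray [361.4 487.6]
scene: cap [669.8 113.7] hub [548.8 -87.5] knob [633.2 -55.4] spout [559.6  89.1] pot [ 527.6 -342.2] cupA [ 553.9 -420. ] cupB [ 448.4 -425.5]
[ 13.8 352.3]
```

play_rows(
  moves=[
    [[-0.023,-0.039,-0.003],[0,0,0],40],
    [[-0.023,-0.039,-0.003],[0,0,0],40],
    [[-0.023,-0.039,-0.003],[0,0,0],40],
    [[-0.023,-0.039,-0.003],[0,0,0],40],
    [[-0.023,-0.039,-0.003],[0,0,0],40],
    [[-0.023,-0.039,-0.003],[0,0,0],40],
    [[-0.023,-0.039,-0.003],[0,0,0],40],
    [[-0.023,-0.039,-0.003],[0,0,0],40],
    [[-0.023,-0.039,-0.003],[0,0,0],40],
    [[-0.023,-0.039,-0.003],[0,0,0],40],
    [[-0.023,-0.039,0],[0,0,0],40],
    [[-0.023,-0.039,0],[0,0,0],40],
    [[-0.023,-0.039,0],[0,0,0],40],
    [[-0.023,-0.039,0],[0,0,0],40],
    [[-0.023,-0.039,0],[0,0,0],40],
    [[-0.023,-0.039,0],[0,0,0],40],
    [[-0.023,-0.039,0],[0,0,0],40],
    [[-0.023,-0.039,0],[0,0,0],40],
    [[-0.023,-0.039,0],[0,0,0],40],
    [[-0.023,-0.039,0],[0,0,0],40],
  ],
)

```text
clock: 2.3
eef_pos: [403.2, -272.5, 237.1]
tcp_rot: [3.142, 0.0, 2.875]
contact_force: [1.1, 1.4, -0.1]
opening: 0.399
```

play_rows(
  moves=[
    [[0,0,0],[0,0,0.147],40],
    [[0,0,0],[0,0,0.147],40],
    [[0,0,0],[0,0,0.147],40],
    [[0,0,0],[0,0,0.147],40],
    [[0,0,0],[0,0,0.147],40],
    [[0,0,0],[0,0,0.147],40],
    [[0,0,0],[0,0,0.147],40],
    [[0,0,0],[0,0,0.147],40],
    [[0,0,0],[0,0,0.147],40],
    [[0,0,0],[0,0,0.147],40],
    [[0,0,0],[0,0,0.147],40],
    [[0,0,0],[0,0,0.147],40],
    [[0,0,0],[0,0,0.147],40],
    [[0,0,0],[0,0,0.147],40],
    [[0,0,0],[0,0,0.147],40],
    [[0,0,0],[0,0,0.147],40],
    [[0,0,0],[0,0,0.147],40],
    [[0,0,0],[0,0,0.147],40],
    [[0,0,0],[0,0,0.147],40],
    [[0,0,0],[0,0,0],40],
  ],
)

```text
clock: 4.3
eef_pos: [403.1, -270.4, 237.1]
tcp_rot: [3.142, -0.0, 0.081]
contact_force: [-0.3, -0.7, -0.1]
opening: 0.4
```

```bash
python3 - <<'E'
from h import *
s=sense(); print(s['eef_pos'],s['tcp_rot'],s['qpos'],s['opening'],s['clock'])
f=grab_frame("wrist"); np.save("w1.npy",f,allow_pickle=True); print(f["intrinsics"])
cv2.imwrite("pics/w1.png",f["pixels"][:,:,::-1])
E
```

```text
[ 403.09260863 -270.35723092  237.13115098] [ 3.14152690e+00 -3.47381566e-05  8.06207225e-02] [-5.93862934e-01  1.02149516e-01  1.88896452e+00 -3.24946545e-05
  1.15041042e+00  8.96325932e-01] 0.4001834077423747 4.3
[[325.1922621    0.         279.87437842]
 [  0.         325.1922621  207.18154009]
 [  0.           0.           1.        ]]
```

View pics/w1.png

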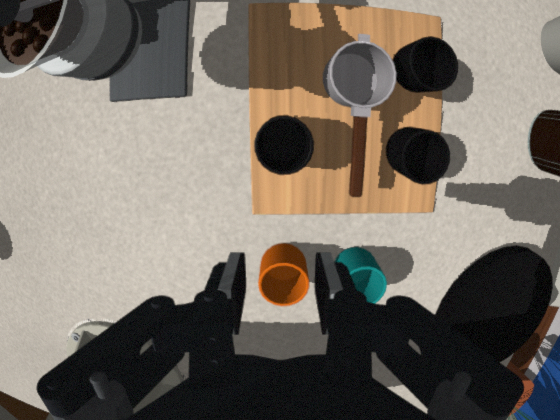

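```bash
python3 - <<'E'
from h import *
f=np.load("w1.npy",allow_pickle=True).item()
print("pot",fish(f,360,73,71),"hend",fish(f,356,195,68),"hst",fish(f,360,113,68),"C",fish(f,284,145,72),"B",fish(f,426,156,72),"A",fish(f,433,64,72))
print("plate corners",fish(f,110,101,8),fish(f,187,96,8))
E
```

```text
pot [ 525.4 -341.5] hend [ 395.6 -353.2] hst [ 483.8 -346.3] C [ 442.9 -270.4] B [ 448.  -426.8] A [ 550.1 -422.4]
plate corners [483.7 -39.6] [ 489.4 -148.3]
```

play_rows(
  moves=[
    [[0.004,0.02,0.01],[0,0,0],40],
    [[0.004,0.02,0.02],[0,0,0],40],
    [[0.004,0.021,0.02],[0,0,0],40],
    [[0.004,0.021,0.02],[0,0,0],40],
    [[0,0,0.03],[0,0,0],40],
    [[0,0,0.03],[0,0,0],40],
    [[0,0,0.03],[0,0,0],40],
    [[0,0,0.02],[0,0,0],40],
    [[0,0,0.012],[0,0,0],40],
    [[0,0,0],[0,0,0],40],
    [[0,0,0],[0,0,0],0],
    [[0,0,0],[0,0,0],0],
    [[0,0,0],[0,0,0],0],
    [[0,0,0],[0,0,0],0],
    [[0,0,0],[0,0,0],0],
    [[0,0,0],[0,0,0],0],
    [[0,0,0],[0,0,0],0],
  ],
  squeeze=80,
)

```text
clock: 6.05
eef_pos: [425.9, -350.8, 45.2]
tcp_rot: [3.141, -0.0, 0.083]
contact_force: [-0.1, -0.2, -0.1]
opening: 0.001
```

```bash
python3 - <<'E'
from h import *
s=sense(); print(s['eef_pos'],s['opening'])
f=grab_frame("wrist"); g=grab_frame("top")
cv2.imwrite("pics/w2.png",np.hstack([f["pixels"][:,100:480,::-1],g["pixels"][0:420,340:560,::-1]]))
E
```

```text
[ 425.86600113 -350.80010914   45.17438453] 0.0006937366412103208
```

View pics/w2.png

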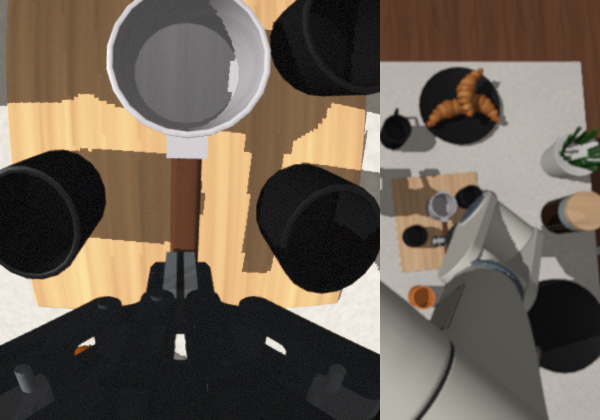

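```bash
cat >> h.py <<'E'
def fproj(f,X):
    K,R,t=(np.array(f[k],float) for k in("intrinsics","R","t"))
    p=R@np.array(X,float)+t; r=np.arctan2(np.hypot(p[0],p[1]),p[2]); n=np.hypot(p[0],p[1])
    return (K[:2,:2]@(p[:2]/n*r)+K[:2,2]).round(1)
E
python3 - <<'E'
from h import *
f=grab_frame("wrist"); print(-f["R"].T@f["t"])
print("tcp",fproj(f,(425.9,-350.8,45.2)),"grasp",fproj(f,(425.9,-350.8,64)))
for d in(60,100,133):print("handle",d,fproj(f,(525-d*.9966,-342.5-d*.083,68)),fproj(f,(525-d*.9966,-342.5-d*.083,56)))
print("pot",fish(f,288,65,71))
E
```

```text
[ 502.18463997 -343.48768784  211.34381022]
tcp [281.6 249.3] grasp [281.7 264.7]
handle 60 [281.9 191.3] [281.7 185.2]
handle 100 [281.7 269.4] [281.6 258.7]
handle 133 [281.5 321.9] [281.4 309.4]
pot [ 521.4 -345.3]
```

```bash
python3 - <<'E'
from h import *
f=grab_frame("wrist"); g=grab_frame("scene")
a=cv2.resize(f["pixels"][150:330,220:350,::-1],(400,554),interpolation=3)
b=cv2.resize(g["pixels"][110:250,140:240,::-1],(396,554),interpolation=3)
cv2.imwrite("pics/w3.png",np.hstack([a,b]))
E
```

```text
(no output)
```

View pics/w3.png

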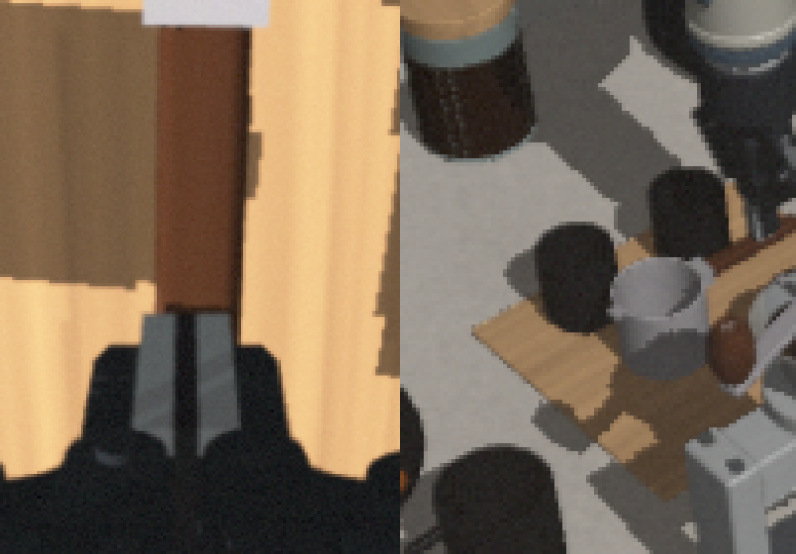

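```bash
python3 - <<'E'
from h import *
f=grab_frame("wrist"); g=grab_frame("scene")
for z in(45,56,64,70):print(z,proj(g,(426,-351,z)),fproj(f,(426,-351,z)),"front edge",fproj(f,(437,-350,z)))
print("hend",proj(g,(392.5,-353.5,62)),"h100",proj(g,(425.5,-351,62)))
E
```

```text
45 [232.6 173.9] [281.9 249. ] front edge [281.8 230.8]
56 [232.3 171.2] [282.1 257.7] front edge [281.9 238.6]
64 [232.1 169.3] [282.1 264.6] front edge [282.  244.8]
70 [232.  167.8] [282.2 270.2] front edge [282.1 249.9]
hend [240.6 164.9] h100 [232.3 169.7]
```

play_rows(
  moves=[
    [[0,0,0],[0,0,0],40],
    [[0,0,0],[0,0,0],40],
    [[0,0,0],[0,0,0],40],
    [[0,0,0],[0,0,0],40],
    [[0,0,0.005],[0,0,0],40],
    [[0,0,0.005],[0,0,0],40],
    [[0,0,0.005],[0,0,0],40],
    [[0,0,0.005],[0,0,0],40],
    [[0,0,0],[0,0,0],0],
    [[0,0,0],[0,0,0],0],
    [[0,0,0],[0,0,0],0],
    [[0,0,0],[0,0,0],0],
    [[0,0,0],[0,0,0],0],
    [[0,0,0],[0,0,0],0],
    [[0,0,0],[0,0,0],0],
  ],
  squeeze=80,
)

```text
clock: 7.9
eef_pos: [425.8, -350.8, 25.1]
tcp_rot: [3.142, 0.0, 0.083]
contact_force: [0.5, 0.1, -1.3]
opening: 0.141
```

play_rows(
  moves=[
    [[0,0,-0.002],[0,0,0],0],
    [[0,0,-0.004],[0,0,0],0],
    [[0,0,-0.008],[0,0,0],0],
    [[0,0,-0.012],[0,0,0],0],
    [[0,0,-0.012],[0,0,0],0],
    [[0,0,-0.012],[0,0,0],0],
    [[0,0,-0.012],[0,0,0],0],
    [[0,0,-0.01],[0,0,0],0],
    [[0,0,-0.006],[0,0,0],0],
    [[0,0,-0.002],[0,0,0],0],
    [[0,0,0],[0,0,0],0],
  ],
  squeeze=100,
)

```text
clock: 9.0
eef_pos: [425.8, -350.8, 105.2]
tcp_rot: [3.141, -0.0, 0.083]
contact_force: [0.3, -0.1, -2.0]
opening: 0.134
```

```bash
python3 - <<'E'
from h import *
s=sense(); print(s['eef_pos'],s['tcp_rot'],s['contact_force'],s['opening'])
f=grab_frame("wrist"); g=grab_frame("scene"); np.save("w4.npy",f,allow_pickle=True);np.save("g4.npy",g,allow_pickle=True)
b=cv2.resize(g["pixels"][90:250,140:300,::-1],(420,420),interpolation=3)
cv2.imwrite("pics/w4.png",np.hstack([f["pixels"][:,90:470,::-1],b]))
E
```

```text
[ 425.84719767 -350.78767621  105.22976079] [ 3.14147725e+00 -9.79742770e-05  8.27478543e-02] [ 0.25604528 -0.10742196 -2.02097019] 0.13427602953718124
```

View pics/w4.png

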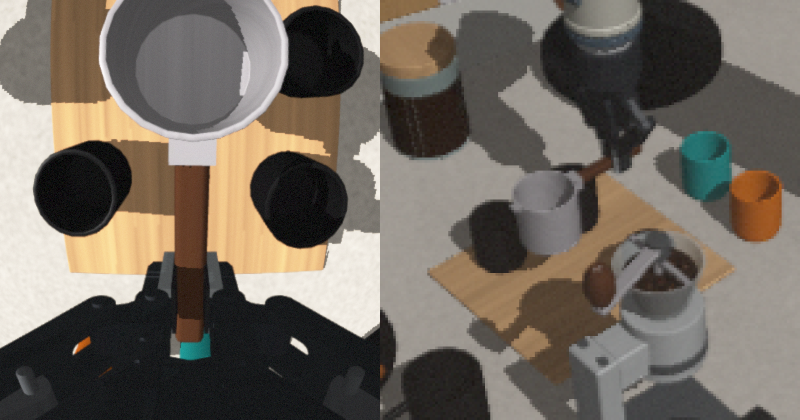

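```bash
python3 - <<'E'
from h import *
f=np.load("w4.npy",allow_pickle=True).item();g=np.load("g4.npy",allow_pickle=True).item()
for z in(105,115,125,135,142):print(z,"crop",(proj(g,(426,-351,z))-[140,90])*2.625+[380,0])
for z in (145,151,157):
    print(z,"pot from wrist",fish(f,90+194,63,z),"diam",np.linalg.norm(fish(f,90+100,50,z)-fish(f,90+288,50,z)), "scene",onz(g,140+(547-380)/2.625,90+192/2.625,z))
print("handle end",fish(f,90+188,342,148),"start",fish(f,90+191,166,148), "scene hend",proj(g,(392.5,-353.5,142)))
E
```

```text
105 crop [619.1375 181.125 ]
115 crop [618.6125 174.3   ]
125 crop [617.825 167.475]
135 crop [617.3  160.65]
142 crop [616.775  155.6625]
145 pot from wrist [ 520.2 -343.6] diam 73.47924877133678 scene [ 523.8 -343.4]
151 pot from wrist [ 519.3 -343.6] diam 69.96642051727385 scene [ 527.1 -336.9]
157 pot from wrist [ 518.5 -343.6] diam 66.5620011718398 scene [ 530.5 -330.4]
handle end [ 394.8 -351.5] start [ 480.4 -345.8] scene hend [238.9 144.5]
```

play_rows(
  moves=[
    [[-0.0017,-0.0051,0],[0,0,0],0],
    [[-0.0039,-0.0119,0],[0,0,0],0],
    [[-0.0056,-0.017,0],[0,0,0],0],
    [[-0.0056,-0.017,0],[0,0,0],0],
    [[-0.0056,-0.017,0],[0,0,0],0],
    [[-0.0056,-0.017,0],[0,0,0],0],
    [[-0.0056,-0.017,0],[0,0,0],0],
    [[-0.0056,-0.017,0],[0,0,0],0],
    [[-0.0056,-0.017,0],[0,0,0],0],
    [[-0.0056,-0.017,0],[0,0,0],0],
    [[-0.0056,-0.017,0],[0,0,0],0],
    [[-0.0056,-0.017,0],[0,0,0],0],
    [[-0.0056,-0.017,0],[0,0,0],0],
    [[-0.0056,-0.017,0],[0,0,0],0],
    [[-0.0056,-0.017,0],[0,0,0],0],
    [[-0.0039,-0.0119,0],[0,0,0],0],
    [[-0.0017,-0.0051,0],[0,0,0],0],
  ],
)

```text
clock: 10.8
eef_pos: [320.3, -102.4, 105.1]
tcp_rot: [-3.141, 0.0, 0.084]
contact_force: [-0.7, -0.1, -1.8]
opening: 0.135
```

play_rows(
  moves=[
    [[0,0,0.003],[0,0,0],0],
    [[0,0,0.008],[0,0,0],0],
    [[0,0,0.012],[0,0,0],0],
    [[0,0,0.012],[0,0,0],0],
    [[0,0,0.012],[0,0,0],0],
    [[0,0,0.012],[0,0,0],0],
    [[0,0,0.009],[0,0,0],0],
    [[0,0,0.004],[0,0,0],0],
    [[0,0,0],[0,0,0],0],
    [[0,0,0],[0,0,0],0],
  ],
)

```text
clock: 11.8
eef_pos: [321.2, -103.7, 33.2]
tcp_rot: [3.142, -0.0, 0.083]
contact_force: [0.8, 0.2, -1.6]
opening: 0.135
```

```bash
python3 - <<'E'
from h import *
s=sense(); print(s['eef_pos'],s['tcp_rot'],s['contact_force'],s['opening'])
f=grab_frame("wrist"); g=grab_frame("top"); np.save("w5.npy",f,allow_pickle=True);np.save("g5.npy",g,allow_pickle=True)
b=cv2.resize(g["pixels"][120:320,260:370,::-1],(231,420),interpolation=3)
cv2.imwrite("pics/w5.png",np.hstack([f["pixels"][:,:,::-1],b]))
E
```

```text
[ 321.23001189 -103.74734426   33.16630947] [ 3.14154066e+00 -4.30755186e-05  8.26730247e-02] [ 0.76347729  0.1622625  -1.57012871] 0.1350064210219043
```

View pics/w5.png

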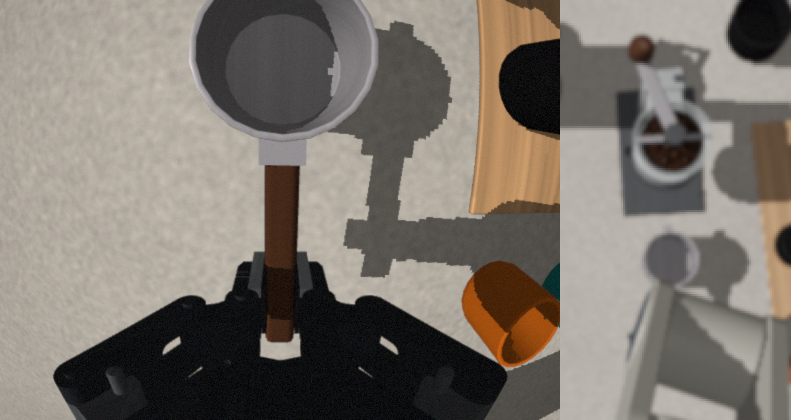

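```bash
python3 - <<'E'
from h import *
g=np.load("g5.npy",allow_pickle=True).item()
im=g["pixels"]; T=lambda x,y,z:onz(g,260+(x-560)/2.1-.25,120+y/2.1-.25,z)
print("pot",T(670,258,79),"plate",T(624,215,8),T(704,211,8),"hub",T(675,132,265))
print("expected pot",321.2+99.5*.9966,-103.7+99.5*.083)
E
```

```text
pot [422.2 -96.8] plate [484.8 -40.1] [ 490.1 -149.2] hub [548.7 -89.9]
expected pot 420.3617 -95.4415
```

play_rows(
  moves=[
    [[0.003,0.0002,0],[0,0,0],0],
    [[0.008,0.0003,0],[0,0,0],0],
    [[0.012,0.0005,0],[0,0,0],0],
    [[0.012,0.0005,0],[0,0,0],0],
    [[0.012,0.0005,0],[0,0,0],0],
    [[0.012,0.0005,0],[0,0,0],0],
    [[0.012,0.0005,0],[0,0,0],0],
    [[0.012,0.0005,0],[0,0,0],0],
    [[0.012,0.0005,0],[0,0,0],0],
    [[0.012,0.0005,0],[0,0,0],0],
    [[0.011,0.0005,0],[0,0,0],0],
    [[0.008,0.0003,0],[0,0,0],0],
    [[0.006,0.0002,0],[0,0,0],0],
    [[0.004,0,0],[0,0,0],0],
    [[0,0,0],[0,0,0],0],
    [[0,0,0.003],[0,0,0],0],
    [[0,0,0.002],[0,0,0],0],
    [[0,0,0.001],[0,0,0],0],
    [[0,0,0],[0,0,0],0],
  ],
)

```text
clock: 13.8
eef_pos: [456.6, -97.8, 26.9]
tcp_rot: [-3.141, 0.001, 0.083]
contact_force: [-0.9, 0.0, 1.0]
opening: 0.137
```

```bash
python3 - <<'E'
from h import *
s=sense(); print(s['eef_pos'],s['tcp_rot'],s['contact_force'],s['opening'])
f=grab_frame("wrist"); g=grab_frame("scene"); np.save("w6.npy",f,allow_pickle=True);np.save("g6.npy",g,allow_pickle=True)
b=cv2.resize(g["pixels"][150:290,180:290,::-1],(330,420),interpolation=3)
cv2.imwrite("pics/w6.png",np.hstack([f["pixels"][:,60:500,::-1],b]))
E
```

```text
[456.5947224  -97.81114613  26.9148328 ] [-3.14143767e+00  6.34375699e-04  8.27473608e-02] [-0.8616459   0.03867169  1.04491094] 0.13679920053877614
```

View pics/w6.png

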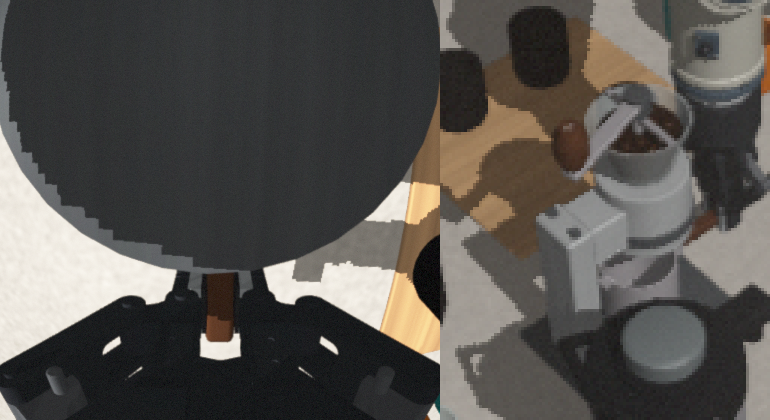

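play_rows(
  moves=[
    [[0,0,-0.003],[0,0,0],0],
    [[-0.003,0,0],[0,0,0],0],
    [[-0.004,0,0],[0,0,0],0],
    [[-0.0018,0,0],[0,0,0],0],
    [[0,0,0],[0,0,0],0],
    [[0,0,0.002],[0,0,0],0],
    [[0,0,0.001],[0,0,0],0],
    [[0,0,0],[0,0,0],0],
    [[0,0,0],[0,0,0],0],
  ],
)

```text
clock: 14.8
eef_pos: [448.4, -98.6, 27.0]
tcp_rot: [3.142, -0.0, 0.083]
contact_force: [-1.0, -0.7, -0.5]
opening: 0.136
```

```bash
python3 - <<'E'
from h import *
s=sense(); print(s['eef_pos'],s['tcp_rot'],s['contact_force'],s['opening'])
f=grab_frame("wrist")
# handle end: bright/brown edge along column ~280
c=f["pixels"][300:360,275:285].mean(1); print([(300+i,*c[i].round().astype(int)) for i in range(30,48,2)])
print("handle end now",fish(f,278,342,70))
E
```

```text
[448.38526504 -98.57841227  27.04709845] [ 3.14158206e+00 -4.80283763e-05  8.27976761e-02] [-1.03997617 -0.72589935 -0.46421251] 0.1357735582215063
[(330, np.int64(95), np.int64(59), np.int64(39)), (332, np.int64(96), np.int64(60), np.int64(39)), (334, np.int64(96), np.int64(58), np.int64(38)), (336, np.int64(96), np.int64(59), np.int64(39)), (338, np.int64(96), np.int64(58), np.int64(40)), (340, np.int64(93), np.int64(57), np.int64(38)), (342, np.int64(198), np.int64(187), np.int64(173)), (344, np.int64(238), np.int64(233), np.int64(224)), (346, np.int64(238), np.int64(234), np.int64(225))]
handle end now [417.5 -99.3]
```

play_rows(
  moves=[
    [[0,0,0],[0,0,0],40],
    [[0,0,0],[0,0,0],40],
    [[0,0,0],[0,0,0],40],
    [[0,0,0],[0,0,0],40],
    [[0,0,-0.005],[0,0,0],40],
    [[0,0,-0.015],[0,0,0],40],
    [[0,0,-0.03],[0,0,0],60],
    [[0,0,-0.04],[0,0,0],60],
    [[0,0,-0.04],[0,0,0],60],
    [[0,0,-0.04],[0,0,0],60],
    [[0,0,-0.04],[0,0,0],60],
    [[0,0,-0.04],[0,0,0],60],
    [[0,0,-0.04],[0,0,0],60],
    [[0,0,-0.02],[0,0,0],60],
  ],
)

```text
clock: 16.25
eef_pos: [449.1, -98.7, 341.2]
tcp_rot: [3.14, -0.005, 0.083]
contact_force: [-0.3, -0.5, -0.1]
opening: 0.601
```

play_rows(
  moves=[
    [[0.02,-0.003,0],[0,0,0],60],
    [[0.02,-0.003,0],[0,0,0],60],
    [[0.02,-0.003,0],[0,0,0],60],
    [[0.02,-0.003,0],[0,0,0],60],
    [[0.02,-0.003,0],[0,0,0],60],
    [[0.01,-0.002,0],[0,0,0],60],
    [[0,0,0],[0,0,0],60],
    [[0,0,0],[0,0,0],60],
  ],
)

```text
clock: 17.05
eef_pos: [555.8, -72.6, 337.0]
tcp_rot: [3.142, 0.001, 0.083]
contact_force: [0.5, 0.0, -0.2]
opening: 0.6
```

```bash
python3 - <<'E'
from h import *
s=sense(); print(s['eef_pos'],s['tcp_rot'],s['contact_force'],s['opening'])
f=grab_frame("wrist"); np.save("w7.npy",f,allow_pickle=True)
cv2.imwrite("pics/w7.png",f["pixels"][:,:,::-1])
for p in((633,-52,309),(547,-90,265)):print(fproj(f,p))
E
```

```text
[555.7715807  -72.56207221 337.00087533] [3.14158518e+00 8.36255958e-04 8.29975026e-02] [ 0.52190326  0.02496389 -0.16084916] 0.6004327988141724
[257.5 105.6]
[302.3 222.4]
```

View pics/w7.png

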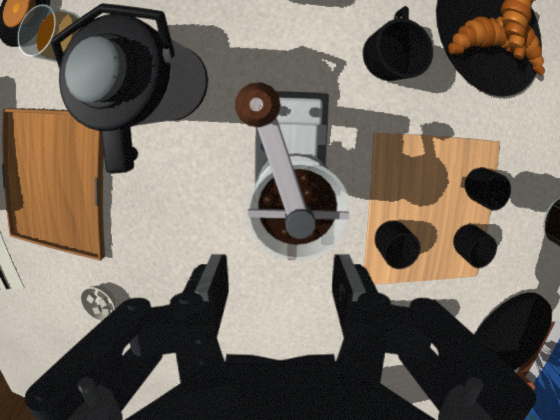

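```bash
python3 - <<'E'
from h import *
f=np.load("w7.npy",allow_pickle=True).item()
print("knob",fish(f,257,104,309),"hub",fish(f,300,222,267),"cap",fish(f,91,69,239),"spout end",fish(f,120,171,166),fish(f,120,171,160),"spout root",fish(f,120,125,185))
print("tray",[fish(f,*p,18) for p in((7,110),(104,111),(103,258),(8,238))])
print("cups",[fish(f,*p,72) for p in((395,243),(473,246),(486,188))])
E
```

```text
knob [633.9 -51.6] hub [547.9 -88. ] cap [664.5 106.5] spout end [555. 112.] [553.7 115.2] spout root [609.2 101.5]
tray [array([632.1, 460.7]), array([620.2, 220.4]), array([354.9, 241.1]), array([362.2, 502.6])]
cups [array([ 455.7, -254.7]), array([ 457.1, -401.6]), array([ 556.5, -398.4])]
```

play_rows(
  moves=[
    [[0.02,-0.004,0],[0,0,0],60],
    [[0.02,-0.004,0],[0,0,0],60],
    [[0.02,-0.004,0],[0,0,0],60],
    [[0.0192,-0.0023,0],[0,0,0],60],
    [[0,0,0.02],[0,0,0],60],
    [[0,0,0.02],[0,0,0],60],
    [[0,0,0.02],[0,0,0],60],
    [[0,0,0.012],[0,0,0],60],
    [[0,0,0.008],[0,0,0],60],
    [[0,0,0.005],[0,0,0],60],
    [[0,0,0],[0,0,0],60],
    [[0,0,0],[0,0,0],60],
  ],
)

```text
clock: 18.3
eef_pos: [634.6, -51.8, 252.8]
tcp_rot: [3.141, -0.001, 0.083]
contact_force: [0.4, 0.9, -0.2]
opening: 0.598
```

```bash
python3 - <<'E'
from h import *
s=sense(); print(s['eef_pos'],s['tcp_rot'],s['contact_force'],s['opening'])
f=grab_frame("wrist"); g=grab_frame("scene"); np.save("w8.npy",f,allow_pickle=True)
b=cv2.resize(g["pixels"][140:280,180:290,::-1],(330,420),interpolation=3)
cv2.imwrite("pics/w8.png",np.hstack([f["pixels"][:,60:500,::-1],b]))
print(proj(g,(633.5,-51.8,291)),proj(g,(633.5,-51.8,265)))
E
```

```text
[634.5988964  -51.7834334  252.84783802] [ 3.14139315e+00 -1.02456485e-03  8.27764062e-02] [ 0.4188227   0.90975384 -0.16243732] 0.598434432866595
[224.  197.3] [224.9 205.3]
```

View pics/w8.png

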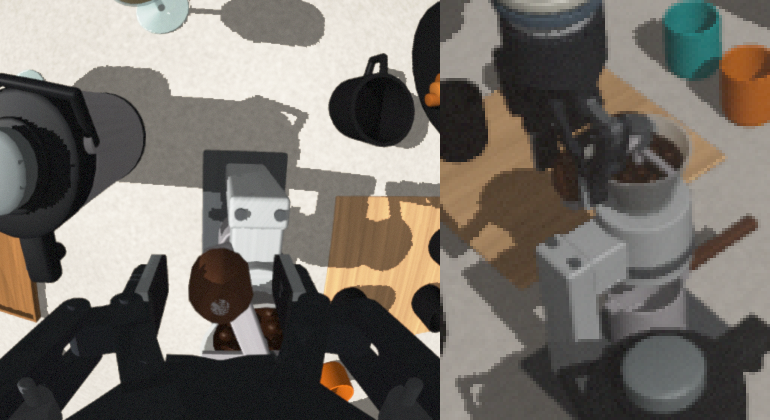

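play_rows(
  moves=[
    [[0,0,0],[0,0,0],20],
    [[0,0,0],[0,0,0],20],
    [[0,0,0],[0,0,0],20],
    [[0,0,0],[0,0,0],20],
    [[0,0,0],[0,0,0],20],
    [[0,0,0],[0,0,0],20],
  ],
  squeeze=40,
)

```text
clock: 19.0
eef_pos: [634.5, -51.8, 252.6]
tcp_rot: [3.141, -0.001, 0.083]
contact_force: [-1.2, -0.8, 5.3]
opening: 0.32
```

```bash
python3 - <<'E'
from h import *
s=sense(); print(s['eef_pos'],s['tcp_rot'],s['contact_force'],s['opening'])
a0=.40-.083; R=95
for k in range(0,40,20):
    print([(lambda a,b:[round(R*(np.cos(b)-np.cos(a)),1),round(-R*(np.sin(b)-np.sin(a)),1)])(a0-(k+i)*np.pi/20,a0-(k+i+1)*np.pi/20) for i in range(20)])
E
```

```text
[634.48920279 -51.76871617 252.60500137] [ 3.14139021e+00 -7.45163289e-04  8.28410360e-02] [-1.20045769 -0.84287426  5.25501343] 0.3197367358625583
[[np.float64(3.5), np.float64(14.5)], [np.float64(1.2), np.float64(14.9)], [np.float64(-1.1), np.float64(14.9)], [np.float64(-3.4), np.float64(14.5)], [np.float64(-5.7), np.float64(13.8)], [np.float64(-7.8), np.float64(12.7)], [np.float64(-9.6), np.float64(11.4)], [np.float64(-11.3), np.float64(9.7)], [np.float64(-12.7), np.float64(7.8)], [np.float64(-13.8), np.float64(5.7)], [np.float64(-14.5), np.float64(3.5)], [np.float64(-14.9), np.float64(1.2)], [np.float64(-14.9), np.float64(-1.1)], [np.float64(-14.5), np.float64(-3.4)], [np.float64(-13.8), np.float64(-5.7)], [np.float64(-12.7), np.float64(-7.8)], [np.float64(-11.4), np.float64(-9.6)], [np.float64(-9.7), np.float64(-11.3)], [np.float64(-7.8), np.float64(-12.7)], [np.float64(-5.7), np.float64(-13.8)]]
[[np.float64(-3.5), np.float64(-14.5)], [np.float64(-1.2), np.float64(-14.9)], [np.float64(1.1), np.float64(-14.9)], [np.float64(3.4), np.float64(-14.5)], [np.float64(5.7), np.float64(-13.8)], [np.float64(7.8), np.float64(-12.7)], [np.float64(9.6), np.float64(-11.4)], [np.float64(11.3), np.float64(-9.7)], [np.float64(12.7), np.float64(-7.8)], [np.float64(13.8), np.float64(-5.7)], [np.float64(14.5), np.float64(-3.5)], [np.float64(14.9), np.float64(-1.2)], [np.float64(14.9), np.float64(1.1)], [np.float64(14.5), np.float64(3.4)], [np.float64(13.8), np.float64(5.7)], [np.float64(12.7), np.float64(7.8)], [np.float64(11.4), np.float64(9.6)], [np.float64(9.7), np.float64(11.3)], [np.float64(7.8), np.float64(12.7)], [np.float64(5.7), np.float64(13.8)]]
```

play_rows(
  moves=[
    [[0,0,-0.0015],[0,0,0],20],
    [[0,0,0],[0,0,0],20],
    [[0.0035,0.0145,0],[0,0,0],20],
    [[0.0012,0.0149,0],[0,0,0],20],
    [[-0.0011,0.0149,0],[0,0,0],20],
    [[-0.0034,0.0145,0],[0,0,0],20],
    [[-0.0057,0.0138,0],[0,0,0],20],
  ],
  squeeze=40,
)

```text
clock: 19.7
eef_pos: [634.5, -125.8, 253.0]
tcp_rot: [-3.141, 0.0, 0.083]
contact_force: [2.7, 4.1, -7.1]
opening: 0.32
```

play_rows(
  moves=[
    [[-0.0078,0.0127,0],[0,0,0],20],
    [[-0.0096,0.0114,0],[0,0,0],20],
    [[-0.0113,0.0097,0],[0,0,0],20],
    [[-0.0127,0.0078,0],[0,0,0],20],
    [[-0.0138,0.0057,0],[0,0,0],20],
    [[-0.0145,0.0035,0],[0,0,0],20],
    [[-0.0149,0.0012,0],[0,0,0],20],
    [[-0.0149,-0.0011,0],[0,0,0],20],
    [[-0.0145,-0.0034,0],[0,0,0],20],
    [[-0.0138,-0.0057,0],[0,0,0],20],
    [[-0.0127,-0.0078,0],[0,0,0],20],
    [[-0.0114,-0.0096,0],[0,0,0],20],
    [[-0.0097,-0.0113,0],[0,0,0],20],
    [[-0.0078,-0.0127,0],[0,0,0],20],
    [[-0.0057,-0.0138,0],[0,0,0],20],
    [[-0.0035,-0.0145,0],[0,0,0],20],
    [[-0.0012,-0.0149,0],[0,0,0],20],
    [[0.0011,-0.0149,0],[0,0,0],20],
    [[0.0034,-0.0145,0],[0,0,0],20],
    [[0.0057,-0.0138,0],[0,0,0],20],
  ],
  squeeze=40,
)

```text
clock: 21.7
eef_pos: [458.6, -53.7, 252.9]
tcp_rot: [3.139, -0.002, 0.083]
contact_force: [14.1, -6.8, -23.0]
opening: 0.316
```

play_rows(
  moves=[
    [[0.0088,-0.0127,0.001],[0,0,0],20],
    [[0.0106,-0.0114,0.0005],[0,0,0],20],
    [[0.0113,-0.0097,0],[0,0,0],20],
    [[0.0127,-0.0078,0],[0,0,0],20],
    [[0.0138,-0.0057,0],[0,0,0],20],
    [[0.0145,-0.0035,0],[0,0,0],20],
    [[0.0149,-0.0012,0],[0,0,0],20],
    [[0.0149,0.0011,0],[0,0,0],20],
    [[0.0145,0.0034,0],[0,0,0],20],
    [[0.0138,0.0057,0],[0,0,0],20],
    [[0.0127,0.0078,0],[0,0,0],20],
    [[0.0114,0.0096,0],[0,0,0],20],
    [[0.0097,0.0113,0],[0,0,0],20],
    [[0.0078,0.0127,0],[0,0,0],20],
    [[0.0057,0.0138,0],[0,0,0],20],
    [[0.0035,0.0145,0],[0,0,0],20],
    [[0.0012,0.0149,0],[0,0,0],20],
    [[-0.0011,0.0149,0],[0,0,0],20],
    [[-0.0034,0.0145,0],[0,0,0],20],
    [[-0.0057,0.0138,0],[0,0,0],20],
  ],
  squeeze=40,
)

```text
clock: 23.7
eef_pos: [635.6, -124.0, 252.4]
tcp_rot: [-3.139, 0.004, 0.082]
contact_force: [-11.8, 8.0, 9.3]
opening: 0.321
```

play_rows(
  moves=[
    [[-0.0083,0.0127,0],[0,0,0],20],
    [[-0.0101,0.0114,0],[0,0,0],20],
    [[-0.0113,0.0097,0],[0,0,0],20],
    [[-0.0127,0.0078,0],[0,0,0],20],
    [[-0.0138,0.0057,0],[0,0,0],20],
    [[-0.0145,0.0035,0],[0,0,0],20],
    [[-0.0149,0.0012,0],[0,0,0],20],
    [[-0.0149,-0.0011,0],[0,0,0],20],
    [[-0.0145,-0.0034,0],[0,0,0],20],
    [[-0.0138,-0.0057,0],[0,0,0],20],
    [[-0.0127,-0.0078,0],[0,0,0],20],
    [[-0.0114,-0.0096,0],[0,0,0],20],
    [[-0.0097,-0.0113,0],[0,0,0],20],
    [[-0.0078,-0.0127,0],[0,0,0],20],
    [[-0.0057,-0.0138,0],[0,0,0],20],
    [[-0.0035,-0.0145,0],[0,0,0],20],
    [[-0.0012,-0.0149,0],[0,0,0],20],
    [[0.0011,-0.0149,0],[0,0,0],20],
    [[0.0034,-0.0145,0],[0,0,0],20],
    [[0.0057,-0.0138,0],[0,0,0],20],
  ],
  squeeze=40,
)

```text
clock: 25.7
eef_pos: [459.2, -52.6, 252.3]
tcp_rot: [3.142, 0.002, 0.082]
contact_force: [-3.3, -0.4, 2.4]
opening: 0.315
```

play_rows(
  moves=[
    [[0.0083,-0.0127,0.0],[0,0,0],20],
    [[0.0101,-0.0114,0.0],[0,0,0],20],
    [[0.0113,-0.0097,0],[0,0,0],20],
    [[0.0127,-0.0078,0],[0,0,0],20],
    [[0.0138,-0.0057,0],[0,0,0],20],
    [[0.0145,-0.0035,0],[0,0,0],20],
    [[0.0149,-0.0012,0],[0,0,0],20],
    [[0.0149,0.0011,0],[0,0,0],20],
    [[0.0145,0.0034,0],[0,0,0],20],
    [[0.0138,0.0057,0],[0,0,0],20],
    [[0.0127,0.0078,0],[0,0,0],20],
    [[0.0114,0.0096,0],[0,0,0],20],
    [[0.0097,0.0113,0],[0,0,0],20],
    [[0.0078,0.0127,0],[0,0,0],20],
    [[0.0057,0.0138,0],[0,0,0],20],
    [[0.0035,0.0145,0],[0,0,0],20],
    [[0.0012,0.0149,0],[0,0,0],20],
    [[-0.0011,0.0149,0],[0,0,0],20],
    [[-0.0034,0.0145,0],[0,0,0],20],
    [[-0.0057,0.0138,0],[0,0,0],20],
  ],
)

```text
clock: 27.7
eef_pos: [635.5, -124.4, 252.4]
tcp_rot: [-3.139, 0.004, 0.082]
contact_force: [-12.8, 8.5, 12.0]
opening: 0.319
```

play_rows(
  moves=[
    [[-0.0083,0.0127,0],[0,0,0],20],
    [[-0.0101,0.0114,0],[0,0,0],20],
    [[-0.0113,0.0097,0],[0,0,0],20],
    [[-0.0127,0.0078,0],[0,0,0],20],
    [[-0.0138,0.0057,0],[0,0,0],20],
    [[-0.0145,0.0035,0],[0,0,0],20],
    [[-0.0149,0.0012,0],[0,0,0],20],
    [[-0.0149,-0.0011,0],[0,0,0],20],
    [[-0.0145,-0.0034,0],[0,0,0],20],
    [[-0.0138,-0.0057,0],[0,0,0],20],
    [[-0.0127,-0.0078,0],[0,0,0],20],
    [[-0.0114,-0.0096,0],[0,0,0],20],
    [[-0.0097,-0.0113,0],[0,0,0],20],
    [[-0.0078,-0.0127,0],[0,0,0],20],
    [[-0.0057,-0.0138,0],[0,0,0],20],
    [[-0.0035,-0.0145,0],[0,0,0],20],
    [[-0.0012,-0.0149,0],[0,0,0],20],
    [[0.0011,-0.0149,0],[0,0,0],20],
    [[0.0034,-0.0145,0],[0,0,0],20],
    [[0.0057,-0.0138,0],[0,0,0],20],
  ],
)

```text
clock: 29.7
eef_pos: [459.1, -52.9, 252.2]
tcp_rot: [3.141, 0.002, 0.082]
contact_force: [-4.5, 0.0, 5.8]
opening: 0.321
```

play_rows(
  moves=[
    [[0.0078,-0.0127,0.0],[0,0,0],20],
    [[0.0096,-0.0114,0.0],[0,0,0],20],
    [[0.0113,-0.0097,0],[0,0,0],20],
    [[0.0127,-0.0078,0],[0,0,0],20],
    [[0.0138,-0.0057,0],[0,0,0],20],
    [[0.0145,-0.0035,0],[0,0,0],20],
    [[0.0149,-0.0012,0],[0,0,0],20],
    [[0.0149,0.0011,0],[0,0,0],20],
    [[0.0145,0.0034,0],[0,0,0],20],
    [[0.0138,0.0057,0],[0,0,0],20],
    [[0.0127,0.0078,0],[0,0,0],20],
    [[0.0114,0.0096,0],[0,0,0],20],
    [[0.0097,0.0113,0],[0,0,0],20],
    [[0.0078,0.0127,0],[0,0,0],20],
    [[0.0057,0.0138,0],[0,0,0],20],
    [[0.0035,0.0145,0],[0,0,0],20],
    [[0.0012,0.0149,0],[0,0,0],20],
    [[-0.0011,0.0149,0],[0,0,0],20],
    [[-0.0034,0.0145,0],[0,0,0],20],
    [[-0.0057,0.0138,0],[0,0,0],20],
  ],
)

```text
clock: 31.7
eef_pos: [635.3, -124.7, 252.4]
tcp_rot: [-3.14, 0.002, 0.082]
contact_force: [-8.9, 7.7, 11.3]
opening: 0.318
```

play_rows(
  moves=[
    [[-0.0078,0.0127,0],[0,0,0],20],
    [[-0.0096,0.0114,0],[0,0,0],20],
    [[-0.0113,0.0097,0],[0,0,0],20],
    [[-0.0127,0.0078,0],[0,0,0],20],
    [[-0.0138,0.0057,0],[0,0,0],20],
    [[-0.0145,0.0035,0],[0,0,0],20],
    [[-0.0149,0.0012,0],[0,0,0],20],
    [[-0.0149,-0.0011,0],[0,0,0],20],
    [[-0.0145,-0.0034,0],[0,0,0],20],
    [[-0.0138,-0.0057,0],[0,0,0],20],
    [[-0.0127,-0.0078,0],[0,0,0],20],
    [[-0.0114,-0.0096,0],[0,0,0],20],
    [[-0.0097,-0.0113,0],[0,0,0],20],
    [[-0.0078,-0.0127,0],[0,0,0],20],
    [[-0.0057,-0.0138,0],[0,0,0],20],
    [[-0.0035,-0.0145,0],[0,0,0],20],
    [[-0.0012,-0.0149,0],[0,0,0],20],
    [[0.0011,-0.0149,0],[0,0,0],20],
    [[0.0034,-0.0145,0],[0,0,0],20],
    [[0.0057,-0.0138,0],[0,0,0],20],
  ],
)

```text
clock: 33.7
eef_pos: [459.1, -52.9, 252.2]
tcp_rot: [3.141, 0.002, 0.082]
contact_force: [-3.8, -0.2, 6.1]
opening: 0.32
```

play_rows(
  moves=[
    [[0.0078,-0.0127,0.0],[0,0,0],20],
    [[0.0096,-0.0114,0.0],[0,0,0],20],
    [[0.0113,-0.0097,0],[0,0,0],20],
    [[0.0127,-0.0078,0],[0,0,0],20],
    [[0.0138,-0.0057,0],[0,0,0],20],
    [[0.0145,-0.0035,0],[0,0,0],20],
    [[0.0149,-0.0012,0],[0,0,0],20],
    [[0.0149,0.0011,0],[0,0,0],20],
    [[0.0145,0.0034,0],[0,0,0],20],
    [[0.0138,0.0057,0],[0,0,0],20],
    [[0.0127,0.0078,0],[0,0,0],20],
    [[0.0114,0.0096,0],[0,0,0],20],
    [[0.0097,0.0113,0],[0,0,0],20],
    [[0.0078,0.0127,0],[0,0,0],20],
    [[0.0057,0.0138,0],[0,0,0],20],
    [[0.0035,0.0145,0],[0,0,0],20],
    [[0.0012,0.0149,0],[0,0,0],20],
    [[-0.0011,0.0149,0],[0,0,0],20],
    [[-0.0034,0.0145,0],[0,0,0],20],
    [[-0.0057,0.0138,0],[0,0,0],20],
  ],
)

```text
clock: 35.7
eef_pos: [635.3, -124.7, 252.4]
tcp_rot: [-3.14, 0.002, 0.082]
contact_force: [-8.7, 6.4, 10.8]
opening: 0.319
```

play_rows(
  moves=[
    [[-0.0078,0.0127,0],[0,0,0],20],
    [[-0.0096,0.0114,0],[0,0,0],20],
    [[-0.0113,0.0097,0],[0,0,0],20],
    [[0,0,0],[0,0,0],20],
    [[0,0,0],[0,0,0],20],
  ],
)

```text
clock: 36.2
eef_pos: [609.4, -160.9, 252.5]
tcp_rot: [-3.141, 0.002, 0.082]
contact_force: [-5.5, 3.5, 10.0]
opening: 0.319
```

play_rows(
  moves=[
    [[0,0,0],[0,0,0],65],
    [[0,0,0],[0,0,0],65],
    [[0,0,0],[0,0,0],65],
    [[0,0,0],[0,0,0],65],
    [[0,0,-0.01],[0,0,0],65],
    [[0,0,-0.026],[0,0,0],65],
    [[0,0,-0.026],[0,0,0],65],
    [[0,0,-0.026],[0,0,0],65],
    [[-0.025,-0.012,0],[0,0,0],40],
    [[-0.026,-0.0127,0],[0,0,0],40],
    [[-0.026,-0.0127,0],[0,0,0],40],
    [[-0.026,-0.0127,0],[0,0,0],40],
    [[-0.026,-0.0127,0],[0,0,0],40],
    [[-0.026,-0.0127,0],[0,0,0],40],
    [[0,0,0],[0,0,0],40],
    [[0,0,0],[0,0,0],40],
  ],
)

```text
clock: 37.8
eef_pos: [449.6, -98.1, 341.2]
tcp_rot: [3.141, -0.002, 0.083]
contact_force: [1.0, -1.1, 0.5]
opening: 0.402
```

```bash
python3 - <<'E'
from h import *
s=sense(); print(s['eef_pos'],s['tcp_rot'],s['contact_force'],s['opening']); print(delta((448.4,-98.6,27)))
f=grab_frame("wrist"); g=grab_frame("top"); np.save("w9.npy",f,allow_pickle=True); np.save("g9.npy",g,allow_pickle=True)
b=cv2.resize(g["pixels"][60:290,180:480,::-1],None,fx=1.3,fy=1.3,interpolation=3)
b=cv2.copyMakeBorder(b,0,420-b.shape[0],0,0,0)
cv2.imwrite("pics/w9.png",np.hstack([f["pixels"][:,90:490,::-1],b]))
E
```

```text
[449.62532178 -98.11999398 341.20599111] [ 3.14080301e+00 -2.17610549e-03  8.31468518e-02] [ 0.97403044 -1.09538113  0.46289728] 0.40152271691189134
[-1.900e+00  1.000e-01  3.142e+02]
```

View pics/w9.png

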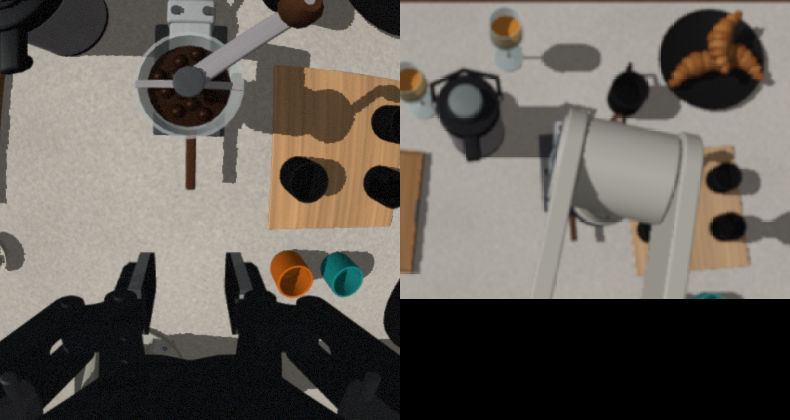

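play_rows(
  moves=[
    [[-0.001,0,0.02],[0,0,0],40],
    [[0,0,0.035],[0,0,0],40],
    [[0,0,0.035],[0,0,0],40],
    [[0,0,0.035],[0,0,0],40],
    [[0,0,0.035],[0,0,0],40],
    [[0,0,0.035],[0,0,0],40],
    [[0,0,0.035],[0,0,0],40],
    [[0,0,0.03],[0,0,0],40],
    [[0,0,0.02],[0,0,0],40],
    [[0,0,0.016],[0,0,0],40],
    [[0,0,0.01],[0,0,0],40],
    [[0,0,0.008],[0,0,0],40],
    [[0,0,0],[0,0,0],40],
    [[0,0,0],[0,0,0],0],
    [[0,0,0],[0,0,0],0],
    [[0,0,0],[0,0,0],0],
    [[0,0,0],[0,0,0],0],
    [[0,0,0],[0,0,0],0],
    [[0,0,0],[0,0,0],0],
  ],
  squeeze=100,
)

```text
clock: 39.8
eef_pos: [448.6, -98.3, 26.4]
tcp_rot: [3.141, -0.001, 0.083]
contact_force: [-0.6, -0.5, 3.3]
opening: 0.139
```

```bash
python3 - <<'E'
from h import *
s=sense(); print(s['eef_pos'],s['tcp_rot'],s['contact_force'],s['opening'])
# spout and cap in initial top view + scene, cap by grey mask; cups
f=grab_frame("top"); im=f["pixels"]; hsv=cv2.cvtColor(im,cv2.COLOR_RGB2HSV)
blk=(im.max(2)<45).astype(np.uint8)[140:200,200:262]
for v in range(160,190,2): 
    r=np.where(im[v,205:262].max(1)<45)[0]; print(v,(205+r[[0,-1]]) if len(r) else None, end=' ')
c=im[100:175,195:270].astype(int); m=((c.min(2)>70)&(c[:,:,2]>=c[:,:,0])).astype(np.uint8)
n,l,st,ce=cv2.connectedComponentsWithStats(m); print([(st[i],ce[i]+[195,100]) for i in range(1,n) if st[i][4]>200])
E
```

```text
[448.59822176 -98.26542509  26.38873462] [ 3.14130647e+00 -7.94495783e-04  8.28472060e-02] [-0.58044    -0.52603218  3.3176133 ] 0.13897457345995534
160 [218 249] 162 [220 246] 164 [223 243] 166 [228 240] 168 [230 240] 170 [230 240] 172 [230 240] 174 [231 241] 176 [231 241] 178 [231 241] 180 [232 241] 182 [233 238] 184 None 186 None 188 None [(array([ 57,   0,  18,  15, 236], dtype=int32), array([261.22033898, 106.38983051])), (array([ 22,  25,  26,  25, 529], dtype=int32), array([229.29867675, 137.06616257])), (array([  0,  29,  14,  22, 207], dtype=int32), array([200.56521739, 141.23671498]))]
```

```bash
python3 - <<'E'
from h import *
f=grab_frame("top")
cap=onz(f,229.5,137,239); print("cap",cap)
for z in(160,170,180):
    a=onz(f,235,169.,z);b=onz(f,236.3,183,z); print(z,a,b,"dist to end",np.linalg.norm(b-cap),"yaw line",np.arctan2(*(a-b)[::-1]),"yaw axis-end",np.arctan2(*(cap-b)[::-1]))
E
```

```text
cap [664.8 109.1]
160 [605.2 103.5] [568.9  99.8] dist to end 96.34988323812331 yaw line 0.1015775675436387 yaw axis-end 0.09667372186080747
170 [602.9 102.4] [566.9  98.7] dist to end 98.45085068195193 yaw line 0.10241816439674406 yaw axis-end 0.10583392711372254
180 [600.5 101.3] [564.9  97.7] dist to end 100.54834658014022 yaw line 0.10078099908466753 yaw axis-end 0.11362261610611411
```

play_rows(
  moves=[
    [[0,0,-0.002],[0,0,0],0],
    [[0,0,-0.003],[0,0,0],0],
    [[0,0,-0.002],[0,0,0],0],
    [[-0.003,0,0],[0,0,0],0],
    [[-0.007,0,0],[0,0,0],0],
    [[-0.012,0,0],[0,0,0],0],
    [[-0.013,0,0],[0,0,0],0],
    [[-0.013,0,0],[0,0,0],0],
    [[-0.013,0,0],[0,0,0],0],
    [[-0.013,0,0],[0,0,0],0],
    [[-0.013,0,0],[0,0,0],0],
    [[-0.01,0,0],[0,0,0],0],
    [[-0.007,0,0],[0,0,0],0],
    [[-0.003,0,0],[0,0,0],0],
    [[0,0,0],[0,0,0],0],
  ],
)

```text
clock: 41.4
eef_pos: [341.5, -107.1, 33.2]
tcp_rot: [3.142, -0.0, 0.083]
contact_force: [-0.1, 0.5, -1.8]
opening: 0.137
```

play_rows(
  moves=[
    [[0.0004,-0.005,0],[0,0,0],0],
    [[0.0009,-0.0115,0],[0,0,0],0],
    [[0.0013,-0.0165,0],[0,0,0],0],
    [[0.0013,-0.0165,0],[0,0,0],0],
    [[0.0013,-0.0165,0],[0,0,0],0],
    [[0.0013,-0.0165,0],[0,0,0],0],
    [[0.0013,-0.0165,0],[0,0,0],0],
    [[0.0013,-0.0165,0],[0,0,0],0],
    [[0.0013,-0.0165,0],[0,0,0],0],
    [[0.0013,-0.0165,0],[0,0,0],0],
    [[0.0013,-0.0165,0],[0,0,0],0],
    [[0.0013,-0.0165,0],[0,0,0],0],
    [[0.0009,-0.0115,0],[0,0,0],0],
    [[0.0004,-0.005,0],[0,0,0],0],
    [[0,0,0],[0,0,0],0],
    [[0,0,0],[0,0,0],0],
  ],
)

```text
clock: 43.0
eef_pos: [340.7, 91.5, 33.0]
tcp_rot: [3.141, 0.0, 0.083]
contact_force: [-1.0, 0.1, -1.9]
opening: 0.138
```

```bash
python3 - <<'E'
from h import *
s=sense(); print(s['eef_pos'],s['tcp_rot'],s['contact_force'],s['opening']); print(delta((448,92,33)))
f=grab_frame("wrist");np.save("w10.npy",f,allow_pickle=True); cv2.imwrite("pics/w10.png",f["pixels"][:,:,::-1])
E
```

```text
[340.74029083  91.51488154  33.03580302] [3.14146774e+00 1.76586562e-04 8.33655766e-02] [-1.03570647  0.12794183 -1.91566731] 0.13846449122573715
[106.9   8.4   0. ]
```

play_rows(
  moves=[
    [[0.003,0.0002,0],[0,0,0],0],
    [[0.007,0.0006,0],[0,0,0],0],
    [[0.012,0.0009,0],[0,0,0],0],
    [[0.013,0.001,0],[0,0,0],0],
    [[0.013,0.001,0],[0,0,0],0],
    [[0.013,0.001,0],[0,0,0],0],
    [[0.013,0.001,0],[0,0,0],0],
    [[0.013,0.001,0],[0,0,0],0],
    [[0.01,0.0008,0],[0,0,0],0],
    [[0.007,0.0006,0],[0,0,0],0],
    [[0.003,0.0003,0],[0,0,0],0],
    [[0,0,0],[0,0,0],0],
    [[0,0,0],[0,0,0],0],
  ],
)

```text
clock: 44.35
eef_pos: [447.5, 92.0, 33.0]
tcp_rot: [3.142, 0.001, 0.083]
contact_force: [-0.4, 0.8, -1.7]
opening: 0.138
```

```bash
python3 - <<'E'
from h import *
s=sense(); print(s['eef_pos'],s['tcp_rot'],s['contact_force'],s['opening'])
f=grab_frame("wrist");g=grab_frame("top");np.save("w11.npy",f,allow_pickle=True);np.save("g11.npy",g,allow_pickle=True)
b=cv2.resize(g["pixels"][100:240,200:280,::-1],(240,420),interpolation=3)
cv2.imwrite("pics/w11.png",np.hstack([f["pixels"][:,:,::-1],b]))
E
```

```text
[447.47477797  92.00739863  32.98226727] [3.14151560e+00 7.64355426e-04 8.28449691e-02] [-0.38782328  0.76209957 -1.65116446] 0.13846426289522348
```

View pics/w11.png

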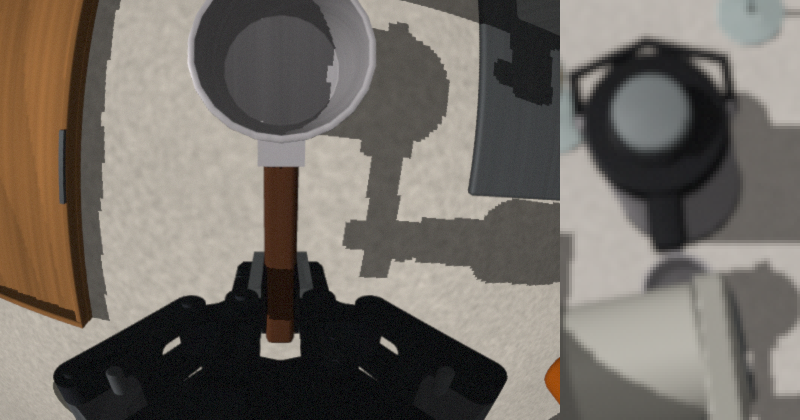

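```bash
python3 - <<'E'
from h import *
g=np.load("g11.npy",allow_pickle=True).item()
print("pot y",onz(g,239,195,79),"exp",447.5+99*.9966,92+8.3)
for z in(160,170):print("spout end",onz(g,200+(668-560)/3-.3,183,z))
for n in("w5","w11"):
    p=np.load(n+".npy",allow_pickle=True).item()["pixels"]; print(n,p[60:80,260:290].mean((0,1)).round(1),p[95:115,260:290].mean((0,1)).round(1))
for d in(60,95):print("body",d)
im=g["pixels"]
E
```

```text
pot y [551.7 100.4] exp 546.1634 100.3
spout end [568.9 101.3]
spout end [566.9 100.2]
w5 [77.3 75.5 76.8] [74.5 72.8 74. ]
w11 [79.8 78.  79.3] [77.1 75.4 76.6]
body 60
body 95
```

play_rows(
  moves=[
    [[0.003,0.0002,0],[0,0,0],0],
    [[0.005,0.0004,0],[0,0,0],0],
    [[0.005,0.0004,0],[0,0,0],0],
    [[0.005,0.0004,0],[0,0,0],0],
    [[0.004,0.0003,0],[0,0,0],0],
    [[0.002,0.0001,0],[0,0,0],0],
    [[0.001,0,0],[0,0,0],0],
    [[0,0,0],[0,0,0],0],
    [[0,0,0],[0,0,0],0],
  ],
)

```text
clock: 45.35
eef_pos: [471.3, 92.1, 32.5]
tcp_rot: [3.141, 0.004, 0.083]
contact_force: [-4.7, -0.0, 0.1]
opening: 0.136
```

play_rows(
  moves=[
    [[0,0,0.003],[0,0,0],0],
    [[0,0,0.004],[0,0,0],0],
    [[0,0,0.004],[0,0,0],0],
    [[0,0,0.002],[0,0,0],0],
    [[0,0,0.001],[0,0,0],0],
    [[0,0,0],[0,0,0],0],
    [[0,0,0],[0,0,0],0],
  ],
)

```text
clock: 46.05
eef_pos: [471.4, 92.1, 18.7]
tcp_rot: [3.141, 0.003, 0.083]
contact_force: [-5.8, -0.0, 2.3]
opening: 0.136
```

play_rows(
  moves=[
    [[-0.0018,0,0],[0,0,0],0],
    [[0,0,0],[0,0,0],0],
    [[0,0,0],[0,0,0],0],
  ],
)

```text
clock: 46.35
eef_pos: [471.4, 92.2, 19.1]
tcp_rot: [-3.142, 0.0, 0.083]
contact_force: [-2.3, 0.4, -0.2]
opening: 0.138
```

play_rows(
  moves=[
    [[0,0,0],[0,0,0],40],
    [[0,0,0],[0,0,0],40],
    [[0,0,0],[0,0,0],40],
    [[0,0,0],[0,0,0],40],
    [[0,0,-0.005],[0,0,0],40],
    [[0,0,-0.02],[0,0,0],40],
    [[0,0,-0.04],[0,0,0],20],
    [[0,0,-0.04],[0,0,0],0],
    [[0,0,-0.04],[0,0,0],0],
    [[0,0,-0.04],[0,0,0],0],
    [[0,0,-0.04],[0,0,0],0],
    [[0,0,-0.035],[0,0,0],0],
    [[0,0,-0.02],[0,0,0],0],
  ],
)

```text
clock: 47.65
eef_pos: [472.2, 92.4, 302.7]
tcp_rot: [-3.141, -0.004, 0.083]
contact_force: [0.1, 0.4, -0.8]
opening: -0.001
```

play_rows(
  moves=[
    [[0.02,-0.0002,0],[0,0,0],0],
    [[0.025,-0.0002,0],[0,0,0],0],
    [[0.025,-0.0002,0],[0,0,0],0],
    [[0.025,-0.0002,0],[0,0,0],0],
    [[0.025,-0.0002,0],[0,0,0],0],
    [[0.025,-0.0002,0],[0,0,0],0],
    [[0.025,-0.0002,0],[0,0,0],0],
    [[0.025,-0.0002,0],[0,0,0],0],
    [[0,0,0.02],[0,0,0],0],
    [[0,0,0.02],[0,0,0],0],
    [[0,0,0.01],[0,0,0],0],
    [[0,0,0.005],[0,0,0],0],
    [[0,0,0],[0,0,0],0],
    [[0,0,0],[0,0,0],0],
  ],
)

```text
clock: 49.05
eef_pos: [666.0, 110.0, 245.2]
tcp_rot: [-3.141, -0.001, 0.083]
contact_force: [0.2, 1.1, 0.4]
opening: -0.005
```

play_rows(
  moves=[
    [[0,0,0.01],[0,0,0],0],
    [[0,0,0.01],[0,0,0],0],
    [[0,0,0.005],[0,0,0],0],
    [[0,0,0],[0,0,0],0],
  ],
)

```text
clock: 49.45
eef_pos: [664.8, 109.8, 217.6]
tcp_rot: [3.141, 0.002, 0.083]
contact_force: [-0.1, 0.1, 0.6]
opening: 0.004
```

play_rows(
  moves=[
    [[0,0,0.004],[0,0,0],0],
    [[0,0,0.002],[0,0,0],0],
    [[0,0,0],[0,0,0],0],
  ],
)

```text
clock: 49.75
eef_pos: [665.9, 110.0, 213.5]
tcp_rot: [-3.142, -0.001, 0.083]
contact_force: [0.6, -0.1, 3.2]
opening: 0.002
```

play_rows(
  moves=[
    [[0,0,0.003],[0,0,0],0],
    [[0,0,0.003],[0,0,0],0],
    [[0,0,0.003],[0,0,0],0],
    [[0,0,0.003],[0,0,0],0],
    [[0,0,0.003],[0,0,0],0],
    [[0,0,0],[0,0,0],0],
    [[0,0,0],[0,0,0],0],
  ],
)

```text
clock: 50.45
eef_pos: [665.9, 110.0, 198.8]
tcp_rot: [-3.142, -0.001, 0.083]
contact_force: [-2.7, -1.0, 9.1]
opening: 0.002
```

play_rows(
  moves=[
    [[0,0,0.002],[0,0,0],0],
    [[0,0,0.001],[0,0,0],0],
    [[0,0,0],[0,0,0],0],
    [[0,0,0],[0,0,0],0],
    [[0,0,0],[0,0,0],0],
    [[0,0,0],[0,0,0],0],
    [[0,0,0],[0,0,0],0],
    [[0,0,0],[0,0,0],0],
    [[0,0,0],[0,0,0],0],
    [[0,0,0],[0,0,0],0],
  ],
)

```text
clock: 51.45
eef_pos: [666.0, 110.0, 196.8]
tcp_rot: [-3.141, -0.002, 0.083]
contact_force: [-4.3, -0.0, 13.7]
opening: -0.002
```

play_rows(
  moves=[
    [[0,0,-0.004],[0,0,0],0],
    [[0,0,-0.004],[0,0,0],0],
    [[0,0,-0.006],[0,0,0],0],
    [[0,0,-0.008],[0,0,0],0],
    [[0,0,-0.02],[0,0,0],0],
    [[0,0,-0.03],[0,0,0],0],
    [[0,0,-0.035],[0,0,0],20],
    [[0,0,0],[0,0,0],40],
    [[-0.0194,0.0002,0],[0,0,0],40],
    [[-0.025,0.0002,0],[0,0,0],40],
    [[-0.025,0.0002,0],[0,0,0],40],
    [[-0.025,0.0002,0],[0,0,0],40],
    [[-0.025,0.0002,0],[0,0,0],40],
    [[-0.025,0.0002,0],[0,0,0],40],
    [[-0.025,0.0002,0],[0,0,0],40],
    [[-0.025,0.0002,0],[0,0,0],40],
    [[0,0,0],[0,0,0],40],
    [[0,0,0],[0,0,0],40],
  ],
)

```text
clock: 53.25
eef_pos: [471.9, 92.3, 302.0]
tcp_rot: [-3.142, -0.0, 0.083]
contact_force: [-0.3, 0.4, 0.4]
opening: 0.402
```

```bash
python3 - <<'E'
from h import *
s=sense(); print(s['eef_pos'],s['tcp_rot'],s['contact_force'],s['opening'],delta((471.4,92.2,19)))
f=grab_frame("wrist");g=grab_frame("top");h=grab_frame("scene")
np.save("w12.npy",f,allow_pickle=True);np.save("g12.npy",g,allow_pickle=True);np.save("s12.npy",h,allow_pickle=True)
a=cv2.resize(f["pixels"][:,:,::-1],(373,280)); b=cv2.resize(h["pixels"][:,:,::-1],(373,280)); c=g["pixels"][60:300,60:460,::-1]
c=cv2.resize(c,(427,256)); 
d=cv2.resize(g["pixels"][160:280,340:460,::-1],(319,256))
cv2.imwrite("pics/w12.png",np.vstack([np.hstack([a,b]),np.hstack([c,d])]))
E
```

```text
[471.8504183   92.25522204 301.96624986] [-3.14157130e+00 -3.23034007e-04  8.29402335e-02] [-0.26007309  0.42050318  0.36183125] 0.4016587745505082 [ -0.5   0.  283. ]
```

play_rows(
  moves=[
    [[-0.0005,0,0.03],[0,0,0],40],
    [[0,0,0.035],[0,0,0],40],
    [[0,0,0.035],[0,0,0],40],
    [[0,0,0.035],[0,0,0],40],
    [[0,0,0.035],[0,0,0],40],
    [[0,0,0.035],[0,0,0],40],
    [[0,0,0.03],[0,0,0],40],
    [[0,0,0.02],[0,0,0],40],
    [[0,0,0.012],[0,0,0],40],
    [[0,0,0.01],[0,0,0],40],
    [[0,0,0.006],[0,0,0],40],
    [[0,0,0],[0,0,0],40],
    [[0,0,0],[0,0,0],0],
    [[0,0,0],[0,0,0],0],
    [[0,0,0],[0,0,0],0],
    [[0,0,0],[0,0,0],0],
    [[0,0,0],[0,0,0],0],
    [[0,0,0],[0,0,0],0],
  ],
  squeeze=120,
)

```text
clock: 55.2
eef_pos: [471.7, 92.2, 19.4]
tcp_rot: [-3.142, -0.0, 0.083]
contact_force: [-1.3, -1.0, 5.8]
opening: 0.126
```

```bash
python3 - <<'E'
from h import *
s=sense(); print(s['eef_pos'],s['contact_force'],s['opening'])
f=grab_frame("wrist"); c=f["pixels"][325:350,275:285].mean(1)[:,0]; v=325+np.argmax(np.diff(c))+.5; print(v,"handle end",fish(f,278,v,62))
def blobs(im,r,th=40,mn=150):
    u0,u1,v0,v1=r; m=(im[v0:v1,u0:u1].max(2)<th).astype(np.uint8)
    n,l,st,ce=cv2.connectedComponentsWithStats(m); return [(st[i][:4]+[u0,v0,0,0],st[i][4]) for i in range(1,n) if st[i][4]>mn]
g=np.load("g12.npy",allow_pickle=True).item()
for b in blobs(g["pixels"],(340,470,165,280)):
    (x,y,w,h),_=b; print("top",x,y,w,h,"rim c",onz(g,x+w-12.2,y+h/2,72),onz(g,x+w-12.2,y+12,72),onz(g,x+w/2,y+h/2,39))
E
```

```text
[471.65069885  92.2356583   19.40488297] [-1.34774041 -0.99379367  5.76231738] 0.12614999050189044
341.5 handle end [440.8  91.5]
top 416 186 26 22 rim c [ 546.4 -420.3] [ 543.6 -420.2] [ 551.8 -429.7]
top 418 224 28 21 rim c [ 443.8 -426.2] [ 439.7 -426. ] [ 446.2 -433. ]
top 364 225 23 21 rim c [ 441.4 -266.7] [ 437.3 -266.6] [ 443.8 -276. ]
```

play_rows(
  moves=[
    [[0,0,-0.002],[0,0,0],0],
    [[-0.001,0,-0.003],[0,0,0],0],
    [[-0.003,0,-0.004],[0,0,0],0],
    [[-0.005,0,-0.003],[0,0,0],0],
    [[-0.008,0,0],[0,0,0],0],
    [[-0.011,0,0],[0,0,0],0],
    [[-0.012,0,0],[0,0,0],0],
    [[-0.012,0,0],[0,0,0],0],
    [[-0.012,0,0],[0,0,0],0],
    [[-0.012,0,0],[0,0,0],0],
    [[-0.011,0,0],[0,0,0],0],
    [[-0.009,0,0],[0,0,0],0],
    [[-0.006,0,0],[0,0,0],0],
    [[-0.004,0,0],[0,0,0],0],
    [[-0.002,0,0],[0,0,0],0],
    [[0,0,0],[0,0,0],0],
  ],
)

```text
clock: 56.85
eef_pos: [364.0, 83.3, 31.1]
tcp_rot: [-3.142, -0.0, 0.083]
contact_force: [0.5, 0.5, -0.6]
opening: 0.128
```

play_rows(
  moves=[
    [[0,0,-0.003],[0,0,0.01],0],
    [[0,0,-0.006],[0,0,0.02],0],
    [[0,0,-0.008],[0,0,0.02],0],
    [[0,0,-0.01],[0,0,0.02],0],
    [[0,0,-0.01],[0,0,0.02],0],
    [[0,0,-0.008],[0,0,0.02],0],
    [[0,0,-0.005],[0,0,0.02],0],
    [[0,0,-0.002],[0,0,0.016],0],
    [[0,0,0],[0,0,0.01],0],
    [[0,0,0],[0,0,0],0],
    [[0,0,0],[0,0,0],0],
  ],
)

```text
clock: 57.95
eef_pos: [363.5, 83.2, 82.8]
tcp_rot: [3.141, 0.001, -0.073]
contact_force: [0.5, -0.3, -1.5]
opening: 0.126
```

```bash
python3 - <<'E'
from h import *
s=sense(); print(s['eef_pos'],s['tcp_rot'],s['contact_force'],s['opening'],delta((433.2,358.8,77)))
f=grab_frame("wrist");p=f["pixels"]; print(p[60:80,260:290].mean((0,1)).round(1),p[95:115,260:290].mean((0,1)).round(1))
E
```

```text
[363.51754125  83.19668505  82.75003898] [ 3.14136245e+00  7.58580705e-04 -7.30645452e-02] [ 0.45011209 -0.26854088 -1.51322428] 0.12601213261491395 [  49.4 -280.     5.6]
[78.6 77.  78.2] [75.9 74.3 75.4]
```

play_rows(
  moves=[
    [[0.0007,-0.0042,0],[0,0,0],0],
    [[0.0018,-0.01,0],[0,0,0],0],
    [[0.003,-0.0168,0],[0,0,0],0],
    [[0.003,-0.0168,0],[0,0,0],0],
    [[0.003,-0.0168,0],[0,0,0],0],
    [[0.003,-0.0168,0],[0,0,0],0],
    [[0.003,-0.0168,0],[0,0,0],0],
    [[0.003,-0.0168,0],[0,0,0],0],
    [[0.003,-0.0168,0],[0,0,0],0],
    [[0.003,-0.0168,0],[0,0,0],0],
    [[0.003,-0.0168,0],[0,0,0],0],
    [[0.003,-0.0168,0],[0,0,0],0],
    [[0.003,-0.0168,0],[0,0,0],0],
    [[0.003,-0.0168,0],[0,0,0],0],
    [[0.003,-0.0168,0],[0,0,0],0],
    [[0.003,-0.0168,0],[0,0,0],0],
    [[0.0028,-0.0168,0],[0,0,0],0],
    [[0.0018,-0.01,0],[0,0,0],0],
    [[0.0007,-0.004,0],[0,0,0],0],
    [[0,0,0],[0,0,0],0],
  ],
)

```text
clock: 60.0
eef_pos: [433.9, 359.3, 82.9]
tcp_rot: [3.141, 0.0, -0.073]
contact_force: [-0.3, 0.6, -1.9]
opening: 0.13
```

```bash
python3 - <<'E'
from h import *
s=sense(); print(s['eef_pos'],s['tcp_rot'],s['contact_force'],s['opening'],delta((433.2,358.8,25)))
f=grab_frame("top");p=f["pixels"]
im=cv2.cvtColor(p,cv2.COLOR_RGB2HSV)
m=((im[:,:,0]<22)&(im[:,:,1]>70)&(p.max(2)>80)).astype(np.uint8); m[:,:90]=0;m[:,215:]=0;m[:160]=0;m[280:]=0
k=cv2.findNonZero(cv2.morphologyEx(m,cv2.MORPH_OPEN,np.ones((3,3)))); print(cv2.minAreaRect(k))
b=cv2.boxPoints(cv2.minAreaRect(k)); print([onz(f,*q,12) for q in b])
E
```

```text
[433.93331743 359.31110348  82.92967362] [ 3.14127070e+00  2.16601496e-04 -7.27543376e-02] [-0.27164171  0.64594225 -1.9262906 ] 0.1300747848265078 [-0.7  0.5 57.9]
((152.2566375732422, 219.79632568359375), (84.6279296875, 93.97489166259766), 4.830420017242432)
[array([369.6, 478.8]), array([638.9, 469.8]), array([617.4, 224.9]), array([349.3, 241. ])]
```

play_rows(
  moves=[
    [[-0.0005,0,0.005],[0,0,0],0],
    [[0,0,0.01],[0,0,0],0],
    [[0,0,0.012],[0,0,0],0],
    [[0,0,0.012],[0,0,0],0],
    [[0,0,0.008],[0,0,0],0],
    [[0,0,0.005],[0,0,0],0],
    [[0,0,0.003],[0,0,0],0],
    [[0,0,0.002],[0,0,0],0],
    [[0,0,0.001],[0,0,0],0],
    [[0,0,0],[0,0,0],0],
    [[0,0,0],[0,0,0],0],
  ],
)

```text
clock: 61.15
eef_pos: [433.4, 359.3, 25.9]
tcp_rot: [-3.141, -0.0, -0.073]
contact_force: [-3.8, -0.9, 5.3]
opening: 0.129
```

play_rows(
  moves=[
    [[0,0,0],[0,0,0],40],
    [[0,0,0],[0,0,0],40],
    [[0,0,0],[0,0,0],40],
    [[0,0,0],[0,0,0],40],
    [[0,0,-0.01],[0,0,0],40],
    [[0,0,-0.03],[0,0,0],40],
    [[0,0,-0.04],[0,0,0],40],
    [[0,0,-0.04],[0,0,0],100],
    [[0,0,-0.04],[0,0,-0.1],100],
    [[0,0,-0.02],[0,0,-0.144],100],
    [[0,0,0],[0,0,-0.14],100],
    [[0,0,0],[0,0,-0.14],100],
    [[0,0,0],[0,0,-0.14],100],
    [[0,0,0],[0,0,-0.14],100],
    [[0,0,0],[0,0,-0.14],100],
    [[0,0,0],[0,0,-0.14],100],
    [[0,0,0],[0,0,-0.14],100],
    [[0,0,0],[0,0,-0.14],100],
    [[0,0,0],[0,0,-0.14],100],
    [[0,0,0],[0,0,-0.14],100],
  ],
)

```text
clock: 63.15
eef_pos: [433.5, 359.1, 205.8]
tcp_rot: [3.141, -0.0, 1.577]
contact_force: [0.1, -0.6, -0.5]
opening: 1.002
```

```bash
python3 - <<'E'
from h import *
s=sense(); print(s['eef_pos'],s['tcp_rot'],s['contact_force'],s['opening'],s['clock'],delta((442,-268,190)))
E
```

```text
[433.45570423 359.07521185 205.81128811] [ 3.14122370e+00 -2.47284560e-04  1.57660442e+00] [ 0.06126339 -0.60993147 -0.52269588] 1.0024685894044367 63.15 [-627.1    4.9   15.7]
```

play_rows(
  moves=[
    [[-0.02,-0.01,0],[0,0,0],100],
    [[-0.037,-0.01,0],[0,0,0],100],
    [[-0.04,-0.01,0],[0,0,0],100],
    [[-0.04,-0.01,0],[0,0,0],100],
    [[-0.04,0,0],[0,0,0],100],
    [[-0.04,0,0],[0,0,0],100],
    [[-0.04,0,0],[0,0,0],100],
    [[-0.04,0,0],[0,0,0],100],
    [[-0.04,0,0],[0,0,0],100],
    [[-0.04,0,0],[0,0,0],100],
    [[-0.04,0,0],[0,0,0],100],
    [[-0.04,0,0],[0,0,0],100],
    [[-0.04,0,0],[0,0,0],100],
    [[-0.04,0.01,0],[0,0,0],100],
    [[-0.04,0.01,0],[0,0,0],100],
    [[-0.03,0.01,0],[0,0,0],100],
    [[-0.02,0.015,0],[0,0,0],100],
    [[0,0,0],[0,0,0],100],
    [[0,0,0],[0,0,0],100],
  ],
)

```text
clock: 65.05
eef_pos: [438.2, -267.8, 205.2]
tcp_rot: [-3.141, -0.0, 1.57]
contact_force: [-1.3, -0.4, -0.6]
opening: 1.001
```

```bash
cat >> h.py <<'E'
def cups(f,r=(340,470,165,285),th=40,mn=150):
    im=f["pixels"];u0,u1,v0,v1=r; m=(im[v0:v1,u0:u1].max(2)<th).astype(np.uint8)
    n,l,st,ce=cv2.connectedComponentsWithStats(m)
    return [(st[i][:4]+[u0,v0,0,0]) for i in range(1,n) if st[i][4]>mn]
E
python3 - <<'E'
from h import *
s=sense(); print(s['eef_pos'],s['tcp_rot'],delta((442,-268,190)))
f=grab_frame("wrist");np.save("w13.npy",f,allow_pickle=True)
for c in((442,-268),(446,-426),(548,-421)): print("exp rim/base",fproj(f,(*c,72)),fproj(f,(*c,6)))
for b in cups(f,(0,560,0,420),35,400): print(b)
E
```

```text
[ 438.16297812 -267.83808332  205.22209677] [-3.14115330e+00 -4.19397520e-04  1.57003631e+00] [-0.2  3.8 15.2]
exp rim/base [283.5 191. ] [282.9 176.7]
exp rim/base [286.4 325.5] [285.6 295. ]
exp rim/base [373.5 319.1] [361.6 290.1]
[368   0  95  76]
[481 118  79  74]
[254 155  61  68]
[445 207 115 213]
[  7 264 444 156]
[262 280  51  66]
```

play_rows(
  moves=[
    [[0,0.0038,0.03],[0,0,0],100],
    [[0,0,0.035],[0,0,0],100],
    [[0,0,0.035],[0,0,0],100],
    [[0,0,0.035],[0,0,0],100],
    [[0,0,0.025],[0,0,0],100],
    [[0,0,0.018],[0,0,0],100],
    [[0,0,0.01],[0,0,0],100],
    [[0,0,0.003],[0,0,0],100],
    [[0,0,0],[0,0,0],100],
    [[0,0,0],[0,0,0],60],
    [[0,0,0],[0,0,0],60],
    [[0,0,0],[0,0,0],60],
    [[0,0,0],[0,0,0],60],
    [[0,0,0],[0,0,0],60],
    [[0,0,0],[0,0,0],60],
  ],
  squeeze=50,
)

```text
clock: 66.6
eef_pos: [442.8, -268.3, 15.5]
tcp_rot: [3.14, 0.001, 1.571]
contact_force: [-2.6, 0.8, 9.0]
opening: 0.719
```

play_rows(
  moves=[
    [[0,0,-0.005],[0,0,0],60],
    [[0,0,-0.02],[0,0,0],60],
    [[0,0,-0.03],[0,0,0],60],
    [[0,0,-0.03],[0,0,0],60],
    [[0.01,-0.01,-0.03],[0,0,0],60],
    [[0.02,-0.016,-0.01],[0,0,0],60],
    [[0.03,-0.016,0],[0,0,0],60],
    [[0.035,0,0],[0,0,0],60],
    [[0.035,0,0],[0,0,0],60],
    [[0.035,0,0],[0,0,0],60],
    [[0.035,0,0],[0,0,0],60],
    [[0.035,0,0],[0,0,0],60],
    [[0.035,0,0],[0,0,0],60],
    [[0.035,0,0],[0,0,0],60],
    [[0.035,0,0],[0,0,0],60],
    [[0.035,0,0],[0,0,0],60],
    [[0.035,0,0],[0,0,0],60],
    [[0.035,0,0],[0,0,0],60],
    [[0.035,0,0],[0,0,0],60],
    [[0.034,0,0],[0,0,0],60],
  ],
)

```text
clock: 68.6
eef_pos: [400.1, 247.7, 139.7]
tcp_rot: [3.141, -0.0, 1.571]
contact_force: [-0.2, 0.6, -1.2]
opening: 0.711
```

play_rows(
  moves=[
    [[0.02,0.02,0],[0,0,0],60],
    [[0.005,0.03,0],[0,0,0],60],
    [[0,0.03,0],[0,0,0],60],
    [[0,0.03,0],[0,0,0],60],
    [[0,0.02,0],[0,0,0],60],
    [[0,0.01,0],[0,0,0],60],
    [[0,0,0],[0,0,0],60],
    [[0,0,0],[0,0,0],60],
  ],
)

```text
clock: 69.4
eef_pos: [539.2, 270.9, 139.0]
tcp_rot: [-3.14, 0.0, 1.571]
contact_force: [-0.8, -0.8, -1.8]
opening: 0.716
```

```bash
python3 - <<'E'
from h import *
s=sense(); print(s['eef_pos'],s['tcp_rot'],s['opening'],delta((542,270.7,15.5)))
f=grab_frame("wrist");np.save("w14.npy",f,allow_pickle=True)
cv2.imwrite("pics/w14.png",f["pixels"][:,:,::-1])
E
```

```text
[539.22868715 270.85807609 138.96535736] [-3.14049490e+00  3.49724978e-04  1.57061634e+00] 0.7164451506884647 [-1.000e-01  2.900e+00  1.235e+02]
```

play_rows(
  moves=[
    [[0,0.003,0.01],[0,0,0],60],
    [[0,0,0.025],[0,0,0],60],
    [[0,0,0.03],[0,0,0],60],
    [[0,0,0.025],[0,0,0],60],
    [[0,0,0.015],[0,0,0],60],
    [[0,0,0.01],[0,0,0],60],
    [[0,0,0.005],[0,0,0],60],
    [[0,0,0.003],[0,0,0],60],
    [[0,0,0],[0,0,0],60],
    [[0,0,0],[0,0,0],60],
  ],
)

```text
clock: 70.45
eef_pos: [543.8, 271.4, 16.9]
tcp_rot: [3.14, -0.001, 1.571]
contact_force: [-0.4, -0.3, -1.8]
opening: 0.717
```

play_rows(
  moves=[
    [[0,0,0],[0,0,0],90],
    [[0,0,0],[0,0,0],95],
    [[0,0,0],[0,0,0],95],
    [[0,0,0],[0,0,0],95],
    [[0,0,-0.015],[0,0,0],95],
    [[0,0,-0.04],[0,0,0],95],
    [[0,0,-0.045],[0,0,0],100],
    [[0,0,-0.045],[0,0,0],100],
    [[0,0,-0.045],[0,0,0],100],
    [[-0.02,-0.04,0],[0,0,0],100],
    [[-0.02,-0.04,0],[0,0,0],100],
    [[-0.03,-0.04,0],[0,0,0],100],
    [[-0.04,-0.02,0],[0,0,0],100],
    [[-0.04,0,0],[0,0,0],100],
    [[-0.04,0,0],[0,0,0],100],
    [[-0.04,0,0],[0,0,0],100],
    [[-0.04,0,0],[0,0,0],100],
    [[-0.04,0,0],[0,0,0],100],
    [[-0.04,0,0],[0,0,0],100],
    [[-0.04,0,0],[0,0,0],100],
  ],
)

```text
clock: 72.45
eef_pos: [403.1, -120.6, 207.3]
tcp_rot: [3.14, 0.0, 1.571]
contact_force: [-0.0, 0.4, 0.3]
opening: 0.998
```

play_rows(
  moves=[
    [[-0.04,0,0],[0,0,0],100],
    [[-0.04,0,0],[0,0,0],100],
    [[-0.04,0,0],[0,0,0],100],
    [[-0.04,0,0],[0,0,0],100],
    [[-0.04,0,0],[0,0,0],100],
    [[-0.04,0.02,0],[0,0,0],100],
    [[-0.04,0.02,0],[0,0,0],100],
    [[-0.04,0.004,0],[0,0,0],100],
    [[-0.017,0,0],[0,0,0],100],
    [[0,0,0],[0,0,0],100],
    [[0,0,0],[0,0,0],100],
  ],
)

```text
clock: 73.55
eef_pos: [446.8, -454.9, 206.3]
tcp_rot: [-3.141, -0.001, 1.57]
contact_force: [-0.8, 0.2, 0.8]
opening: 1.003
```

```bash
python3 - <<'E'
from h import *
s=sense(); print(s['eef_pos'],s['tcp_rot'],delta((446,-426,15)))
f=grab_frame("wrist");np.save("w15.npy",f,allow_pickle=True)
for c in((446,-426),(548,-421)): print("exp rim/base",fproj(f,(*c,72)),fproj(f,(*c,6)))
for b in cups(f,(0,560,0,420),35,400): print(b)
E
```

```text
[ 446.7765315  -454.94481676  206.31630975] [-3.14122395e+00 -9.79576260e-04  1.57020076e+00] [ 28.8  -0.7 191.3]
exp rim/base [278.6 160.6] [278.9 151.5]
exp rim/base [384.6 157.1] [367.2 148.6]
[476   0  84  36]
[486  78  74 156]
[347 127  69  64]
[248 128  63  66]
[  5 240 443 180]
[437 309 117 111]
```

play_rows(
  moves=[
    [[0.014,0,0.02],[0,0,0],100],
    [[0.0143,0,0.03],[0,0,0],100],
    [[0,0,0.035],[0,0,0],100],
    [[0,0,0.035],[0,0,0],100],
    [[0,0,0.03],[0,0,0],100],
    [[0,0,0.023],[0,0,0],100],
    [[0,0,0.013],[0,0,0],100],
    [[0,0,0.005],[0,0,0],100],
    [[0,0,0],[0,0,0],100],
    [[0,0,0],[0,0,0],60],
    [[0,0,0],[0,0,0],60],
    [[0,0,0],[0,0,0],60],
    [[0,0,0],[0,0,0],60],
    [[0,0,0],[0,0,0],60],
    [[0,0,0],[0,0,0],60],
  ],
  squeeze=50,
)

```text
clock: 75.1
eef_pos: [448.0, -428.3, 16.7]
tcp_rot: [3.14, 0.001, 1.571]
contact_force: [-1.1, 0.9, 5.0]
opening: 0.698
```

play_rows(
  moves=[
    [[0,0,-0.005],[0,0,0],60],
    [[0,0,-0.02],[0,0,0],60],
    [[0,0,-0.03],[0,0,0],60],
    [[0,0,-0.03],[0,0,0],60],
    [[0.01,-0.01,-0.03],[0,0,0],60],
    [[0.02,-0.016,-0.01],[0,0,0],60],
    [[0.03,-0.02,0],[0,0,0],60],
    [[0.04,0,0],[0,0,0],60],
    [[0.04,0,0],[0,0,0],60],
    [[0.04,0,0],[0,0,0],60],
    [[0.04,0,0],[0,0,0],60],
    [[0.04,0,0],[0,0,0],60],
    [[0.04,0,0],[0,0,0],60],
    [[0.04,0,0],[0,0,0],60],
    [[0.04,0,0],[0,0,0],60],
    [[0.04,0,0],[0,0,0],60],
    [[0.04,0,0],[0,0,0],60],
    [[0.04,0,0],[0,0,0],60],
    [[0.04,0,0],[0,0,0],60],
    [[0.04,0,0],[0,0,0],60],
  ],
)

```text
clock: 77.1
eef_pos: [401.2, 154.1, 140.8]
tcp_rot: [3.14, -0.0, 1.571]
contact_force: [0.9, -0.3, -1.9]
opening: 0.698
```

play_rows(
  moves=[
    [[0.04,0,0],[0,0,0],60],
    [[0.04,0,0],[0,0,0],60],
    [[0.03,0.01,0],[0,0,0],60],
    [[0.01,0.02,0],[0,0,0],60],
    [[0.006,0.01,0],[0,0,0],60],
    [[0,0,0],[0,0,0],60],
    [[0,0,0],[0,0,0],60],
  ],
)

```text
clock: 77.8
eef_pos: [440.6, 277.4, 140.0]
tcp_rot: [-3.141, 0.001, 1.57]
contact_force: [0.0, -0.5, -1.6]
opening: 0.691
```

play_rows(
  moves=[
    [[0,0.001,0.01],[0,0,0],60],
    [[0,0,0.025],[0,0,0],60],
    [[0,0,0.03],[0,0,0],60],
    [[0,0,0.025],[0,0,0],60],
    [[0,0,0.015],[0,0,0],60],
    [[0,0,0.01],[0,0,0],60],
    [[0,0,0.005],[0,0,0],60],
    [[0,0,0.004],[0,0,0],60],
    [[0,0,0],[0,0,0],60],
    [[0,0,0],[0,0,0],60],
  ],
)

```text
clock: 78.8
eef_pos: [442.8, 278.7, 16.8]
tcp_rot: [3.14, -0.001, 1.571]
contact_force: [0.1, 0.4, -2.2]
opening: 0.695
```

play_rows(
  moves=[
    [[0,0,0],[0,0,0],85],
    [[0,0,0],[0,0,0],92],
    [[0,0,0],[0,0,0],92],
    [[0,0,0],[0,0,0],92],
    [[0,0,-0.015],[0,0,0],92],
    [[0,0,-0.04],[0,0,0],92],
    [[0,0,-0.045],[0,0,0],100],
    [[0,0,-0.045],[0,0,0],100],
    [[0,0,-0.045],[0,0,0],100],
    [[-0.02,-0.02,0],[0,0,0],100],
    [[-0.03,-0.02,0],[0,0,0],100],
    [[-0.04,0,0],[0,0,0],100],
    [[-0.04,0,0],[0,0,0],100],
    [[-0.04,0,0],[0,0,0],100],
    [[-0.04,0,0],[0,0,0],100],
    [[-0.04,0,0],[0,0,0],100],
    [[-0.04,0,0],[0,0,0],100],
    [[-0.04,0,0],[0,0,0],100],
    [[-0.04,0,0],[0,0,0],100],
    [[-0.04,0,0],[0,0,0],100],
  ],
)

```text
clock: 80.8
eef_pos: [402.0, -133.2, 206.3]
tcp_rot: [3.141, 0.0, 1.571]
contact_force: [0.3, -0.1, 0.3]
opening: 0.995
```

play_rows(
  moves=[
    [[-0.04,0,0],[0,0,0],100],
    [[-0.04,0,0],[0,0,0],100],
    [[-0.04,0,0],[0,0,0],100],
    [[-0.04,0,0],[0,0,0],100],
    [[-0.04,0.01,0],[0,0,0],100],
    [[-0.04,0.03,0],[0,0,0],100],
    [[-0.03,0.04,0],[0,0,0],100],
    [[-0.02,0.04,0],[0,0,0],100],
    [[0,0.025,0],[0,0,0],100],
    [[0,0,0],[0,0,0],100],
    [[0,0,0],[0,0,0],100],
  ],
)

```text
clock: 81.9
eef_pos: [547.0, -421.1, 205.3]
tcp_rot: [-3.14, -0.001, 1.572]
contact_force: [-0.6, -0.5, 0.1]
opening: 1.001
```

```bash
python3 - <<'E'
from h import *
s=sense(); print(s['eef_pos'],s['tcp_rot'],delta((548,-421,16)))
f=grab_frame("wrist");np.save("w16.npy",f,allow_pickle=True)
for c in [(548,-421)]: print("exp rim/base",fproj(f,(*c,72)),fproj(f,(*c,6)))
for b in cups(f,(0,560,0,420),35,400): print(b)
E
```

```text
[ 547.02248136 -421.13618185  205.25248419] [-3.14023959e+00 -7.89439963e-04  1.57154741e+00] [ -0.    1.2 189.3]
exp rim/base [280.6 190.7] [280.6 176.5]
[410   0 102  47]
[467  91  87  91]
[417 100  66 160]
[254 156  62  68]
[467 208  74  57]
[  6 258 549 162]
```

play_rows(
  moves=[
    [[0,0.0015,0.02],[0,0,0],100],
    [[0,0.0015,0.03],[0,0,0],100],
    [[0,0,0.035],[0,0,0],100],
    [[0,0,0.035],[0,0,0],100],
    [[0,0,0.03],[0,0,0],100],
    [[0,0,0.021],[0,0,0],100],
    [[0,0,0.013],[0,0,0],100],
    [[0,0,0.005],[0,0,0],100],
    [[0,0,0],[0,0,0],100],
    [[0,0,0],[0,0,0],60],
    [[0,0,0],[0,0,0],60],
    [[0,0,0],[0,0,0],60],
    [[0,0,0],[0,0,0],60],
    [[0,0,0],[0,0,0],60],
    [[0,0,0],[0,0,0],60],
  ],
  squeeze=50,
)

```text
clock: 83.45
eef_pos: [551.2, -422.2, 19.0]
tcp_rot: [3.14, 0.001, 1.571]
contact_force: [-0.8, 1.1, 5.8]
opening: 0.703
```

play_rows(
  moves=[
    [[0,0,-0.005],[0,0,0],60],
    [[0,0,-0.02],[0,0,0],60],
    [[0,0,-0.03],[0,0,0],60],
    [[0,-0.01,-0.03],[0,0,0],60],
    [[0.01,-0.03,-0.03],[0,0,0],60],
    [[0.02,-0.036,-0.005],[0,0,0],60],
    [[0.02,-0.04,0],[0,0,0],60],
    [[0.03,-0.035,0],[0,0,0],60],
    [[0.04,0,0],[0,0,0],60],
    [[0.04,0,0],[0,0,0],60],
    [[0.04,0,0],[0,0,0],60],
    [[0.04,0,0],[0,0,0],60],
    [[0.04,0,0],[0,0,0],60],
    [[0.04,0,0],[0,0,0],60],
    [[0.04,0,0],[0,0,0],60],
    [[0.04,0,0],[0,0,0],60],
    [[0.04,0,0],[0,0,0],60],
    [[0.04,0,0],[0,0,0],60],
    [[0.04,0,0],[0,0,0],60],
    [[0.04,0,0],[0,0,0],60],
  ],
)

```text
clock: 85.45
eef_pos: [399.3, 140.2, 137.9]
tcp_rot: [3.14, -0.0, 1.571]
contact_force: [0.7, -0.1, -1.9]
opening: 0.695
```

play_rows(
  moves=[
    [[0.04,0,0],[0,0,0],60],
    [[0.04,0,0],[0,0,0],60],
    [[0.04,0,0],[0,0,0],60],
    [[0.04,0,0],[0,0,0],60],
    [[0.04,0.01,0],[0,0,0],60],
    [[0.04,0.01,0],[0,0,0],60],
    [[0.035,0.01,0],[0,0,0],60],
    [[0.02,0.01,0],[0,0,0],60],
    [[0.005,0.01,0],[0,0,0],60],
    [[0,0.002,0],[0,0,0],60],
    [[0,0,0],[0,0,0],60],
    [[0,0,0],[0,0,0],60],
  ],
)

```text
clock: 86.65
eef_pos: [450.9, 437.1, 137.1]
tcp_rot: [-3.141, 0.001, 1.57]
contact_force: [0.5, 0.5, -0.8]
opening: 0.696
```

```bash
python3 - <<'E'
from h import *
s=sense(); print(s['eef_pos'],s['tcp_rot'],s['opening'],delta((454,437.6,18)))
E
```

```text
[450.94662284 437.08552173 137.12330042] [-3.14099181e+00  6.91380253e-04  1.56987769e+00] 0.695911793935661 [  0.6   3.1 119.1]
```

Lower to 18.5, release, and withdraw toward the front so the top camera can see the tray.

play_rows(
  moves=[
    [[0,0.003,0.01],[0,0,0],60],
    [[0,0,0.025],[0,0,0],60],
    [[0,0,0.03],[0,0,0],60],
    [[0,0,0.025],[0,0,0],60],
    [[0,0,0.015],[0,0,0],60],
    [[0,0,0.008],[0,0,0],60],
    [[0,0,0.004],[0,0,0],60],
    [[0,0,0.002],[0,0,0],60],
    [[0,0,0],[0,0,0],60],
    [[0,0,0],[0,0,0],60],
  ],
)

```text
clock: 87.65
eef_pos: [454.9, 439.0, 19.1]
tcp_rot: [3.14, -0.001, 1.571]
contact_force: [0.7, 0.2, -2.9]
opening: 0.693
```

play_rows(
  moves=[
    [[0,0,0],[0,0,0],85],
    [[0,0,0],[0,0,0],92],
    [[0,0,0],[0,0,0],92],
    [[0,0,0],[0,0,0],92],
    [[0,0,-0.015],[0,0,0],92],
    [[0,0,-0.04],[0,0,0],92],
    [[0,0,-0.045],[0,0,0],92],
    [[0,0,-0.045],[0,0,0],92],
    [[0,0,-0.045],[0,0,0],92],
    [[-0.02,-0.01,0],[0,0,0],92],
    [[-0.04,-0.01,0],[0,0,0],92],
    [[-0.04,-0.01,0],[0,0,0],92],
    [[-0.04,-0.01,0],[0,0,0],92],
    [[-0.04,-0.01,0],[0,0,0],92],
    [[-0.04,0,0],[0,0,0],92],
    [[-0.04,0,0],[0,0,0],92],
    [[-0.04,0,0],[0,0,0],92],
    [[-0.04,0,0],[0,0,0],92],
    [[-0.04,0,0],[0,0,0],92],
    [[-0.04,0,0],[0,0,0],92],
  ],
)

```text
clock: 89.65
eef_pos: [404.2, 16.9, 209.3]
tcp_rot: [3.14, -0.0, 1.571]
contact_force: [1.4, -0.8, -0.1]
opening: 0.919
```

```bash
python3 - <<'E'
from h import *
s=sense(); print(s['eef_pos'],s['contact_force'],s['clock'])
g=grab_frame("top");h=grab_frame("scene")
np.save("g17.npy",g,allow_pickle=True);np.save("s17.npy",h,allow_pickle=True)
a=cv2.resize(g["pixels"][60:300,80:480,::-1],(500,300)); b=cv2.resize(h["pixels"][:,:,::-1],(400,300))
c=cv2.resize(g["pixels"][160:280,95:215,::-1],(300,300),interpolation=3); d=cv2.resize(h["pixels"][270:420,290:490,::-1],(400,300),interpolation=3)
cv2.imwrite("pics/fin.png",np.vstack([np.hstack([a,c]),np.hstack([b,d])]))
for x in cups(g,(90,215,165,285)): print(x,onz(g,x[0]+12.2,x[1]+x[3]/2,72))
E
```

```text
[404.15877318  16.92440734 209.26159254] [ 1.35730168 -0.80547859 -0.10851689] 89.65
[168 189  25  23] [538.  261.4]
[106 220  27  22] [454.9 426.5]
[164 225  25  22] [441.1 269.4]
```

View pics/fin.png

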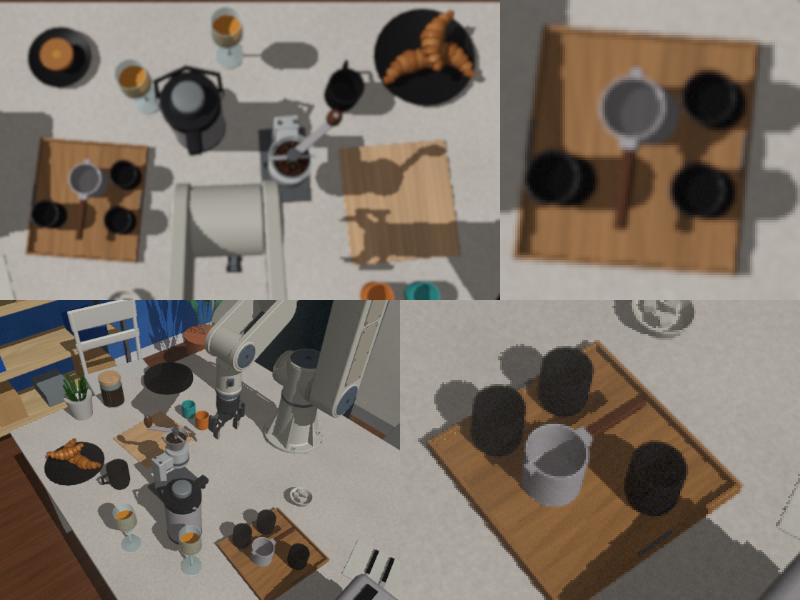

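```bash
python3 -c "
from rig import *
print(sign_off())"
```

```text
the job is handed in; nothing more can be done
None
```

I carried out the whole sequence and handed the job in at about 90 s on the clock. I could not confirm that coffee or water actually went into the pot.

- **Grinding:** I stood the pot under the mill outlet, about 2 mm off centre by my estimate. I then gave the crank about 4.2 clockwise turns at a steady 0.25 turn/s without pausing at the heavy point.
- **Pumping:** I stood the pot under the flask's spout and pressed the cap down about 17 mm. The force rose to 13.7 N, which I took as the stop, then I released it. I did not check separately that the cap came back up.
- **Serving:** The pot and all three black cups went onto the tray.

**Last checks:** The top and scene pictures show the pot and three cups upright inside the tray rim, the board empty, and the mug and juice glasses apparently where they started. No spill is visible.

**What did not agree or stayed open:**
- **Tool height:** The fingertips stood about 24 mm higher than the reported tool height. The first grip on the pot handle therefore closed on nothing, and I allowed for the offset from then on.
- **Pot overshoot at the mill:** I first drove the pot about 9 mm too far in, then moved it back before grinding.
- **Pot against the flask:** The pot touched the flask body at about 5 N, so it probably stood about 2 mm short of the spout's centre.
- **Contents:** Neither coffee nor water showed in the pictures of the pot, and the lifted weight did not rise measurably after pumping.

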